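# Line up the lens, slit and vial stage on the optical rail

### The arm

A 6-joint arm with a two-finger parallel gripper is mounted at the origin on a cart in front of the work surface, level with it; the furniture and walls round the work are solid. World frame = base frame: x ahead of the robot, y to its left, z up, the work surface at z = 0. Lengths are in m, angles in rad, forces in N, time in s.
With the tool pointing down it reaches from about 0.375 to 0.75 m from the base axis. Payload 9 kg.
Tool frame: the origin (TCP) lies midway between the tips of the shut fingers; the grasp point (between the pads) lies 19 mm behind it; x points along the fingers, y is the direction in which the jaws open and shut, and the axes are right-handed (so a half turn about x gives the same grasp; the last joint's range is limited). The gripper opens to 85 mm and grips with 20 to 120 N. Pads are 22 mm wide; open, the fingers measure 114 mm over their backs; the gripper's body (76 mm by 85 mm) begins 54 mm behind the grasp point. The pads swing forward as they close: fully open they stand 13 mm farther back than shut.
Start: joints at [-0.218, 0.104, 0.097, 1.564, 0, 1.353], TCP at [0.6, 0, 0.193] pointing down, gripper open.
Joint ranges: [-2.99, 2.99], [-0.84, 1.86], [-1.1, 1.16], [-1.84, 2.11], [-1.51, 1.56], [-3.14, 3.14]. Speed limits (rad/s): [2.22, 2.22, 2.57, 3.14, 3.14, 3.14].

### API

Orientations are given as a unit quaternion [x, y, z, w].
In Python, from cell import manip gives the robot as it stands.
- The arm moves only by the shell command python3 -m jog 'ROWS' [FORCE]. ROWS is a JSON object of lists of equal length, an entry for each row: "slide": the shift along the world's x, y, z in mm, a list of three; "yaw": the turn about the world's z in rad; "gripper": the closure, from 0 (fully open) to 1 (shut). A call has 1 to 10 rows; each row is the pose to reach, as a shift and turn from the pose commanded when the call began; what a row does not reach only later rows make up. A row lasts 1/12 s, in which the tool goes at most 41.7 mm and 7.16 degrees, less where a joint would pass 70% of its speed; a pose out of reach is approached as far as the arm can. A call with a gripper value outside its range is refused whole. The fingers move at their own pace and stop on an object; FORCE is the grip in N (left out, the last holds). Time passes only in rows, so rows that repeat a pose let the fingers close. It gives the time, the measured TCP pose, the force and the opening at its end, in the units of the state.
- manip.get_obs(): the state, without advancing time (a new reading comes with each control period).
- manip.capture(name): name is "scene" or "side" or "wrist"; returns a dict with "img" (420x560x3 uint8, red, green, blue), "fx", "fy", "cx", "cy" (pixels), "k1" (the pictures are not rectified: a ray, as slopes to the right and down, at radius r is drawn at 1 + k1 r^2 times it, then the intrinsics apply), "extrinsics" (4x4, takes a point from world to camera coordinates). Camera axes: x right, y down, z forward; pixel columns grow to the right and rows downward; lengths in m; the calibration is good to about 2 mm. A picture is of the moment at which its call begins. There is no depth.
- manip.job_done(): hands the job in, once; it reports no verdict.
The state is a dict: "t": time; "qpos": joint angles; "dq": joint speeds; "joint_torque": joint torques, N m; "ee_pos": TCP position; "tcp_rot": TCP orientation; "wrist_force": force on the tool from outside, world axes, zero at the start; "torque": the same for the moment, N m; "width": finger opening in m.
Only numpy, scipy, OpenCV 4.12 (cv2) and the standard library are available. Lean on these libraries where they do the work, as an engineer would, in place of code of your own. Each camera call takes 0.05 s, during which the arm holds its last target.

### The job

Set up the optical rail for a transmission reading: seat the three loose carriers fully down on the rail between the lamp and the white integrating sphere, squarely astride it - the lens 9 cm from the lamp (its focal length), the vial stage 9 cm in front of the sphere, and the slit half-way between lens and stage, all measured centre to centre. Last of all, when the three carriers stand in place, stand the larger vial (clear glass) upright inside the rim on the stage. Knock nothing over, and leave the smaller brown vial and the round tin where they are.

Things in the scene. Friction and masses are not known exactly. Their poses are not given: they have to be found in the camera images.
- rail: aluminium optical rail fixed to the bench, 410 mm long. Origin on the bench under its middle; y along it, x across, z up. Flange 64 mm wide, 6 mm high; on it a head 30 mm wide, top 30 mm above the bench, top edges bevelled 5 mm. A seated carrier straddles the head with 2 mm of play each side, its underside 10 mm above the bench.
- lamp: LED lamp clamped on the rail near one end (which end varies): upright black and white cylinder 40 mm across with a finned top, about 140 mm high in all. Fixed. Origin on the rail's centre line under the lamp's axis, 180 mm from the rail's middle, 360 mm from the sphere.
- sphere: integrating sphere clamped on the rail near the other end: white ball 50 mm across with round ports facing along the rail, on a post, about 140 mm high in all. Fixed. Origin on the rail's centre line under the ball's centre.
- lens_frame (a point): lens carrier, loose, 0.25 kg: saddle 56 mm (x) by 44 mm, 32 mm high, two legs 34 mm apart, mouth flared to 44 mm; on a post a black square frame 50 mm wide (x), 50 high, 12 thick with a round lens tube 28 mm long. Point: centre of the frame, 95 mm above the underside; grasp its flat sides across x. Seated, the point is 105 mm above the bench. Axes: y along the beam (the rail), x across, z up; half turns do not matter. Starts upright, y within 0.5 rad of world y.
- slit_frame (a point): slit carrier, loose, 0.25 kg: same saddle; on a post a thin black square frame 50 mm wide (x), 50 high, 10 thick, with two steel jaws, a narrow upright gap and a 11 mm knob on top. Point: centre of the frame, 95 mm above the underside; grasp its flat sides across x. Seated, the point is 105 mm above the bench. Axes: y along the beam (the rail), x across, z up; half turns do not matter. Starts upright, y within 0.5 rad of world y.
- stage_block (a point): vial stage, loose, 0.25 kg: same saddle; on a post a block 50 x 50 x 16 mm with a round rim on it, 4 mm high, 41 mm wide inside. Point: centre of the block, 62 mm above the underside, 8 mm below its top surface; grasp its flat sides across x. Seated, the point is 72 mm above the bench. Axes: y along the beam (the rail), x across, z up; half turns do not matter. Starts upright, y within 0.5 rad of world y.
- vial_mid (a point): the larger vial: clear glass with a blue screw cap, 26 mm across, 50 mm high, 18 g, standing loose on the bench. Point: its centre, 25 mm above its underside; z up. On the stage this point stands 33 mm above the stage's listed point.
- amber_mid (a point): bystander, to be left alone: the smaller vial, brown glass with a black cap, 23 mm across, 45 mm high, standing loose near the larger one (the two may be swapped). Point: its centre.
- tin_mid (a point): bystander, to be left alone: low round grey tin, 61 mm across, 32 mm high, loose. Point: its centre.

How it is judged:
By the outcome, as a careful person would: the job done as asked, in the order asked, and still so for the second after the job is handed in, with the robot touching nothing.
It also fails if it takes over 96 s, if anything falls off the work surface, if the arm or the gripper's body presses on something with over 40 N, if the wrist force passes 120 N, or if a joint passes its speed limit or range.

## Working session

There is one attempt and no reset: what is moved stays moved. The work goes in short steps, Python scripts to look and compute and a shell command to move; the robot and the scene stay as the last step left them, time stands still between calls to the robot, and variables do not carry over. Pictures are saved under pics/ and viewed, and the job is handed in when it is done.

```bash
ls; mkdir -p pics
cat > h.py <<'E'
import numpy as np, cv2
from cell import manip
def cap(name,f=None):
    c=manip.capture(name)
    if f: cv2.imwrite('pics/'+f,c['img'][:,:,::-1])
    return c
def ray(c,u,v):
    x=(u-c['cx'])/c['fx'];y=(v-c['cy'])/c['fy'];k=c['k1']
    r=np.hypot(x,y);s=r
    for _ in range(30): s=r/(1+k*s*s)
    f=s/r if r>0 else 1
    E=np.array(c['extrinsics']);R=E[:3,:3];t=E[:3,3]
    d=R.T@np.array([x*f,y*f,1.]);o=-R.T@t
    return o,d/np.linalg.norm(d)
def onz(c,u,v,z):
    o,d=ray(c,u,v);return o+d*(z-o[2])/d[2]
def tri(a,b):
    (o1,d1),(o2,d2)=a,b
    A=np.array([d1,-d2]).T
    s=np.linalg.lstsq(A,o2-o1,rcond=None)[0]
    p=o1+d1*s[0];q=o2+d2*s[1];return (p+q)/2,np.linalg.norm(p-q)
def proj(c,P):
    E=np.array(c['extrinsics']);q=E[:3,:3]@np.array(P)+E[:3,3]
    x,y=q[0]/q[2],q[1]/q[2];m=1+c['k1']*(x*x+y*y)
    return c['fx']*x*m+c['cx'],c['fy']*y*m+c['cy']
E
python3 - <<'E'
from h import *
for n in ('scene','side','wrist'):
    c=cap(n,n+'0.png'); E=np.array(c['extrinsics']); print(n,-E[:3,:3].T@E[:3,3],E[2,:3],c['fx'],c['k1'])
print(manip.get_obs())
E
```

```text
pics
scene [ 0.08625547 -0.37714565  0.63060862] [ 0.49850703  0.58593544 -0.63888215] 389.2716459662732 -0.06322230287842172
side [ 0.16395197 -0.75741861  0.53427332] [ 0.34633522  0.83410648 -0.42932307] 448.7038619823999 0.04099445265428321
wrist [0.59929291 0.0799821  0.37379362] [ 2.19622439e-04 -3.07778623e-01 -9.51457971e-01] 349.79195209515626 0.006125118259838493
{'t': 0.15, 'qpos': array([-2.17694305e-01,  1.04551600e-01,  9.66926785e-02,  1.56388072e+00,
        4.23529460e-05,  1.35310047e+00]), 'dq': array([ 0.0012568 , -0.00134526,  0.00054496,  0.0020231 , -0.00048762,
       -0.00092467]), 'joint_torque': array([ 3.56894714e-03, -5.57353413e+01,  5.04006886e+01,  1.24952567e-02,
       -2.60494489e-04,  1.42527287e-05]), 'ee_pos': array([5.99739984e-01, 8.53065414e-05, 1.91931772e-01]), 'tcp_rot': array([ 0.49983286,  0.50028957, -0.50016626,  0.49971108]), 'wrist_force': array([ 0.28347981, -0.24169665, -0.15019535]), 'torque': array([ 0.00320963,  0.02879696, -0.01050568]), 'width': 0.08581452320982273}
```

```bash
ls pics
```

```text
scene0.png
side0.png
wrist0.png
```

View pics/scene0.png

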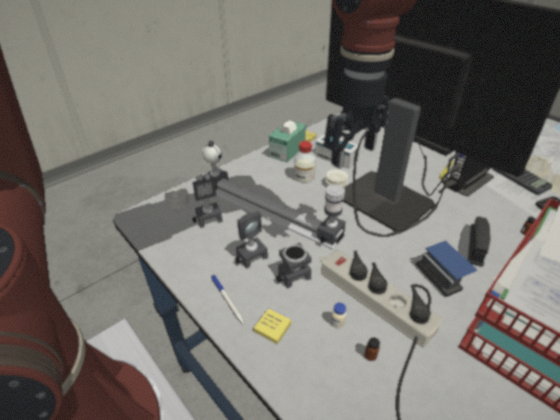

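View pics/side0.png

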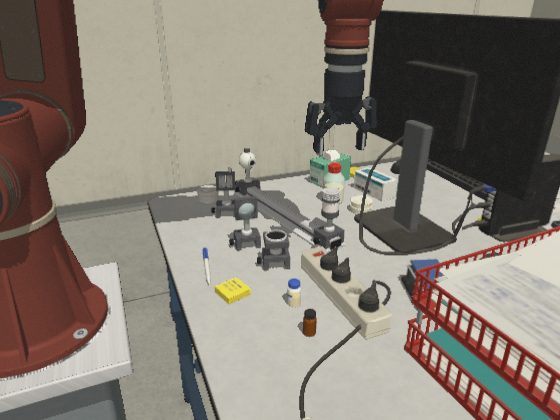

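View pics/wrist0.png

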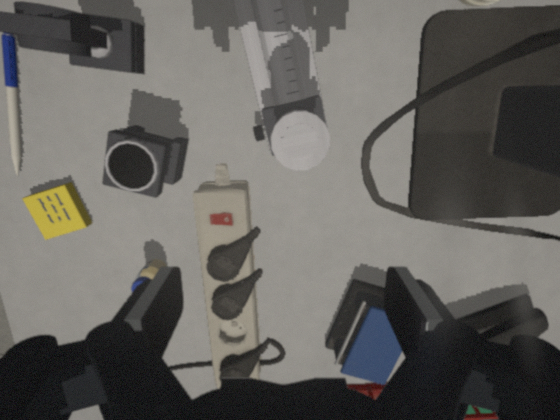

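The sphere is at scene (212,155), the lamp at (333,205), the lens at (250,238), the slit at (206,198), and the stage at (294,262). The clear vial is at (340,314), the amber vial at (372,348), and the tin probably at (178,198). I'll zoom in.

Run:
```python
from h import *
a=cv2.imread('pics/scene0.png')[130:370,150:390]; b=cv2.imread('pics/side0.png')[140:340,180:380]
cv2.imwrite('pics/z1.png',cv2.resize(a,(600,600),interpolation=3)); cv2.imwrite('pics/z2.png',cv2.resize(b,(600,600),interpolation=3))
```

```text
(no output)
```

View pics/z1.png

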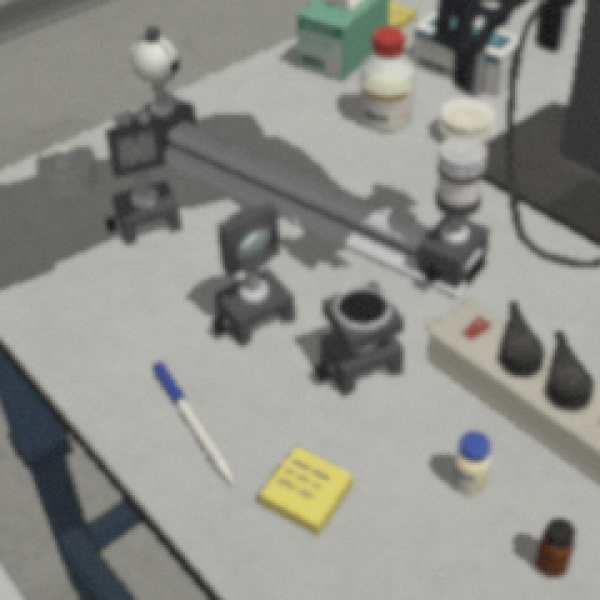

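View pics/z2.png

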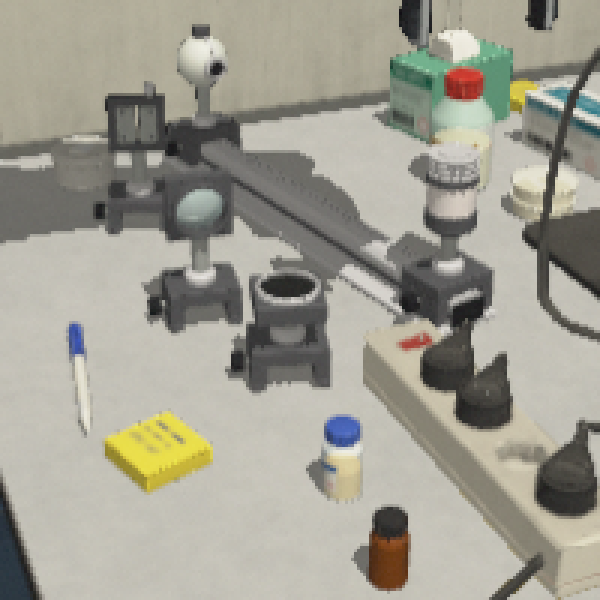

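Run:
```python
from h import *
s=manip.capture('scene');d=manip.capture('side')
P=dict(ball=(155,60,201,62),lens=(250,240,198,205),slit=(134,146,136,121),stagetop=(364,306,288,288),vialtop=(476,440,344,424),lamptop=(463,148,455,152),ambertop=(561,528,391,516),tintop=(67,158,85,145))
for k,(a,b,e,f) in P.items():
    p,g=tri(ray(s,150+a/2.5,130+b/2.5),ray(d,180+e/3,140+f/3)); print(k,p.round(4),round(g,4))
w=manip.capture('wrist')
print('stage wrist',onz(w,131,166,.074),'lamp top',onz(w,300,140,.14))
```

```text
ball [0.53   0.3938 0.104 ] 0.0012
lens [0.4347 0.114  0.096 ] 0.0003
slit [0.4363 0.2903 0.0966] 0.0008
stagetop [0.4679 0.0127 0.0713] 0.0024
vialtop [ 0.4504 -0.1247  0.0495] 0.0013
lamptop [0.6129 0.0447 0.1386] 0.0012
ambertop [ 0.4419 -0.2097  0.0442] 0.0008
tintop [0.4135 0.3957 0.0358] 0.001
stage wrist [0.46686708 0.01538682 0.074     ] lamp top [0.61068265 0.04729614 0.14      ]
```

Positions are consistent: lamp (0.612,0.046), sphere (0.530,0.394), rail yaw about 0.23. Next I'll look from above with the wrist camera.

```bash
python3 -m jog '{"slide":[[-20,10,30],[-40,40,60],[-60,75,80],[-80,110,80],[-90,145,80],[-100,180,80],[-100,180,80]],"yaw":[0,0,0,0,0,0,0],"gripper":[0,0,0,0,0,0,0]}' 60
python3 - <<'E'
from h import *
c=cap('wrist','w1.png')
im=cv2.imread('pics/w1.png'); cv2.imwrite('pics/w1z.png',cv2.resize(im,(800,600),interpolation=3))
E
```

```text
t: 0.88
ee_pos: [0.4979, 0.1853, 0.2734]
tcp_rot: [0.499, 0.502, -0.498, 0.501]
wrist_force: [-0.5, -0.3, 0.3]
width: 0.0856
```

View pics/w1z.png

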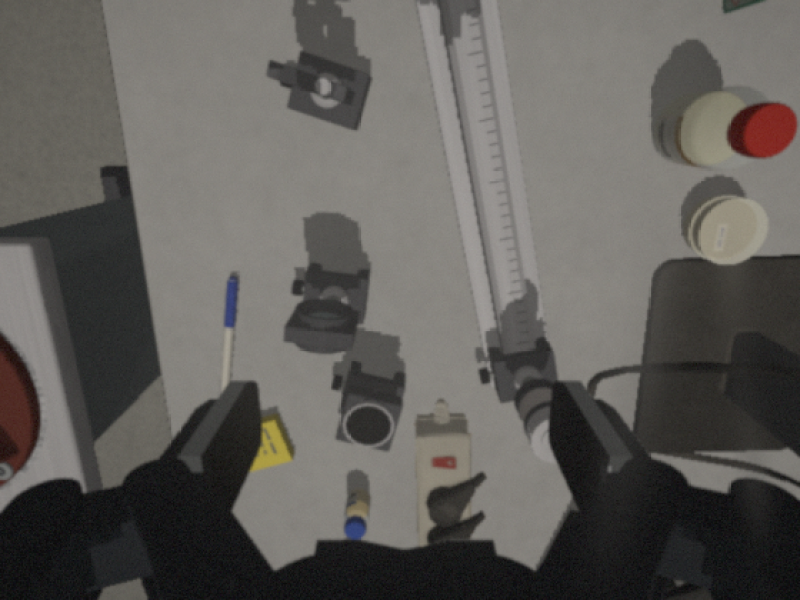

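Run:
```python
from h import *
im=cv2.imread('pics/w1.png')
cv2.imwrite('pics/w1a.png',cv2.resize(im[0:270,280:400],None,fx=2.2,fy=2.2,interpolation=3))
cv2.imwrite('pics/w1b.png',cv2.resize(im[20:330,180:310],(600*130//310*1,600),interpolation=3))
def lab(a,n,x0,y0,f):
    a=cv2.convertScaleAbs(a,alpha=1.8,beta=20);cv2.imwrite(n,a)
lab(cv2.resize(im[20:100,180:270],(720,640)[:2],interpolation=3)[:600],'pics/sl.png',0,0,8)
lab(cv2.resize(im[175:325,190:300],(440,600),interpolation=3),'pics/le.png',0,0,4)
```

```text
(no output)
```

View pics/w1a.png

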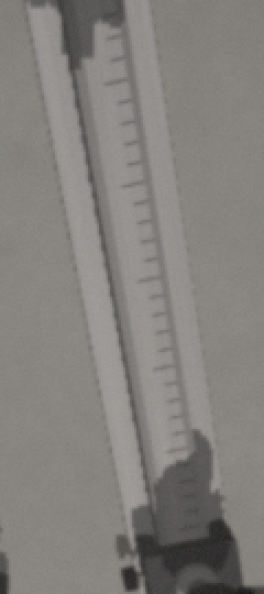

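View pics/sl.png

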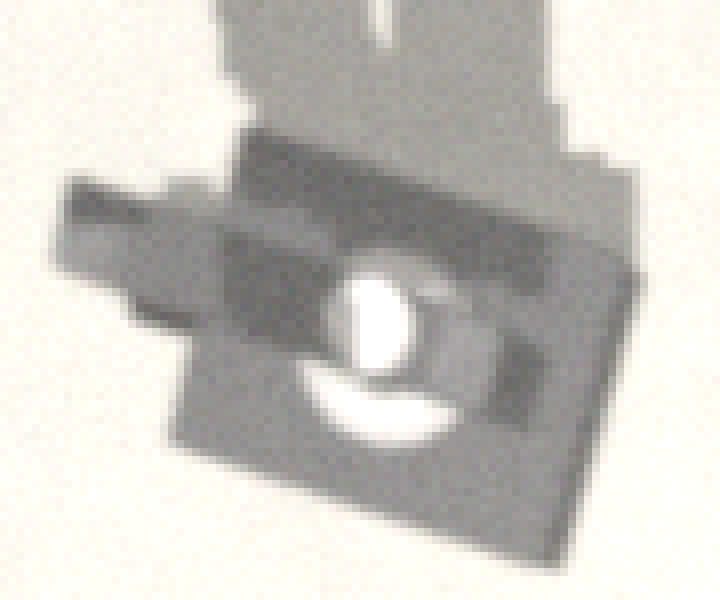

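View pics/le.png

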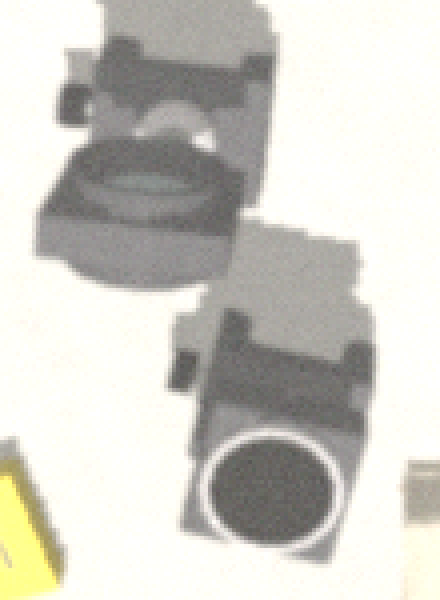

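Run:
```python
from h import *
c=manip.capture('wrist')
A=lambda x,y,z:onz(c,280+x/2.2,y/2.2,z)[:2]
L=[A(*p,.006) for p in [(27,10),(92,320),(130,530)]];R=[A(*p,.006) for p in [(152,5),(186,250),(213,455)]]
print(np.round(L,4),np.round(R,4))
d=(L[2]-L[0])/np.linalg.norm(L[2]-L[0])+(R[2]-R[0])/np.linalg.norm(R[2]-R[0]);
for e in (L,R): q=e[0]-e[2];print('yaw',np.arctan2(-q[0],q[1]))
d=-d/np.linalg.norm(d);n=np.array([d[1],-d[0]])
print('width',n@(np.mean(R,0)-np.mean(L,0)), 'center offset along n', n@(np.mean(R,0)+np.mean(L,0))/2,d,n)
for nm,p in dict(lamp=(.6115,.046),ball=(.530,.394)).items(): print(nm,n@np.array(p),d@np.array(p))
def quad(nm,pts,z,x0,y0,f):
    P=np.array([onz(c,x0+x/f,y0+y/f,z)[:2] for x,y in pts]); # order: nearleft, nearright, farright, farleft (image bottom first)
    a=P[1]-P[0];b=P[2]-P[3];e=P[2]-P[1];g=P[3]-P[0]
    print(nm,P.mean(0).round(4),'yaw',[round(np.arctan2(v[1],v[0]),3) for v in(a,b)],[round(np.arctan2(-v[0],v[1]),3) for v in (e,g)],[np.linalg.norm(v).round(4) for v in(a,b,e,g)])
quad('slit saddle',[(175,440),(565,565),(640,275),(250,130)],.032,180,20,8)
quad('lens top',[(35,253),(230,264),(238,222),(40,213)],.120,190,175,4)
quad('stage top',[(182,528),(330,562),(368,430),(207,403)],.070,190,175,4)
print('rim',onz(c,190+272/4,175+490/4,.074))
```

```text
[[0.5085 0.3536]
 [0.5486 0.1935]
 [0.578  0.0601]] [[0.5731 0.3562]
 [0.6003 0.2334]
 [0.6264 0.1108]]
yaw 0.23255757768986615
yaw 0.21385152522712855
width 0.060420512832764915 center offset along n 0.6065409929176051 [-0.22135581  0.97519311] [0.97519311 0.22135581]
lamp 0.6065129550749204 -0.09050019517264918
ball 0.604066538635977 0.26690750626452925
slit saddle [0.4397 0.2881] yaw [np.float64(-0.293), np.float64(-0.327)] [np.float64(-0.287), np.float64(-0.313)] [np.float64(0.0574), np.float64(0.0563), np.float64(0.0403), np.float64(0.0422)]
lens top [0.4378 0.1182] yaw [np.float64(-0.057), np.float64(-0.045)] [np.float64(-0.198), np.float64(-0.181)] [np.float64(0.0507), np.float64(0.051), np.float64(0.0121), np.float64(0.0114)]
stage top [0.468  0.0132] yaw [np.float64(-0.26), np.float64(-0.184)] [np.float64(-0.244), np.float64(-0.205)] [np.float64(0.049), np.float64(0.0509), np.float64(0.0499), np.float64(0.0461)]
rim [0.46827568 0.01289311 0.074     ]
```

Rail yaw is about 0.225. Carrier yaws are lens -0.05, slit -0.305 and stage -0.22. I'll grasp the lens first.

```bash
python3 -c "
from h import *
o=manip.get_obs();print(o['ee_pos'],o['t'])"
python3 -m jog '{"slide":[[-25,-25,-30],[-50,-50,-60],[-63,-63,-90],[-63,-63,-120],[-63,-63,-150],[-63,-63,-175],[-63,-63,-190],[-63,-63,-197],[-63,-63,-197],[-63,-63,-197]],"yaw":[-0.05,-0.05,-0.05,-0.05,-0.05,-0.05,-0.05,-0.05,-0.05,-0.05],"gripper":[0,0,0,0,0,0,0,0,0,0]}' 40
python3 -c "
from h import *
cap('side','s2.png');cap('wrist','w2.png')
a=cv2.imread('pics/s2.png')[120:300,180:380];cv2.imwrite('pics/s2z.png',cv2.resize(a,(660,594),interpolation=3))"
```

```text
[0.49961298 0.18117518 0.27267914] 0.9833
t: 1.82
ee_pos: [0.4374, 0.1164, 0.0761]
tcp_rot: [0.513, 0.487, -0.513, 0.487]
wrist_force: [0.0, 0.1, 0.4]
width: 0.0852
```

View pics/s2z.png

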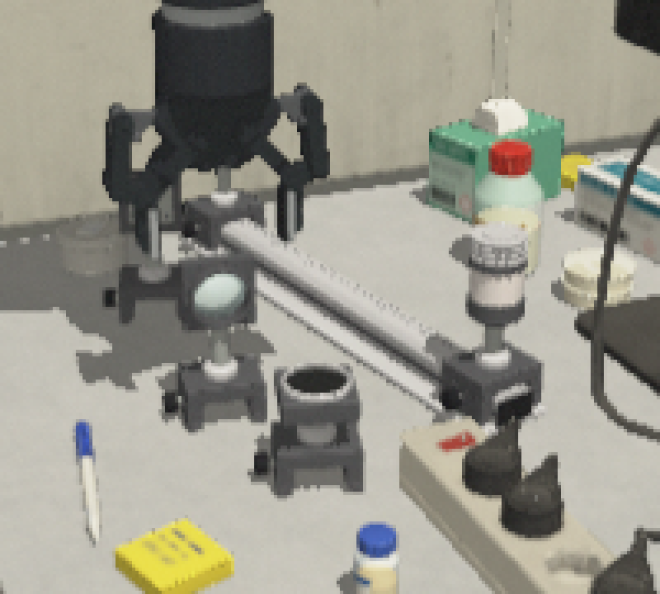

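View pics/w2.png

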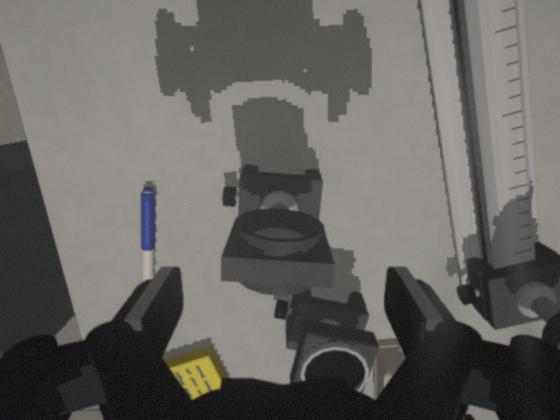

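```bash
python3 -c "
from h import *
o=manip.get_obs();print(o['t'],o['ee_pos'],o['qpos'])
w=manip.capture('wrist');s=manip.capture('side')
p=o['ee_pos'];print(proj(w,p),proj(s,p), np.array(proj(s,p))*3.3-np.array([180,120])*3.3)
E=w['extrinsics'];print(-E[:3,:3].T@E[:3,3])
print(onz(w,278,262,.120), onz(w,222,268,.12),onz(w,333,274,.12))
"
```

```text
1.9167 [0.43806421 0.11668016 0.07696982] [-2.95540847e-02 -3.51810618e-01 -5.33983936e-01  1.38659768e+00
 -7.62761894e-05  1.59168516e+00]
(np.float64(283.83344139870945), np.float64(236.95006615494074)) (np.float64(247.3383570420661), np.float64(215.10687330398486)) [222.21657824 313.8526819 ]
[0.44111936 0.19653644 0.2589381 ]
[0.43561984 0.1236777  0.12      ] [0.4106091  0.12199726 0.12      ] [0.45987658 0.11645071 0.12      ]
```

```bash
python3 -c "
from h import *
s=cap('side','s3.png')
for p in [(.394,.1165,.089),(.48,.1165,.089),(.438,.1165,.149),(.438,.1165,.1)]: print(p,np.array(proj(s,p)))
a=cv2.imread('pics/s3.png')[60:300,150:390];cv2.imwrite('pics/s3z.png',cv2.resize(a,(600,600),interpolation=3))"
```

```text
(0.394, 0.1165, 0.089) [228.34383212 213.63830039]
(0.48, 0.1165, 0.089) [264.6099761  207.37602329]
(0.438, 0.1165, 0.149) [246.32131665 185.91754826]
(0.438, 0.1165, 0.1) [247.01998917 205.99486973]
```

View pics/s3z.png

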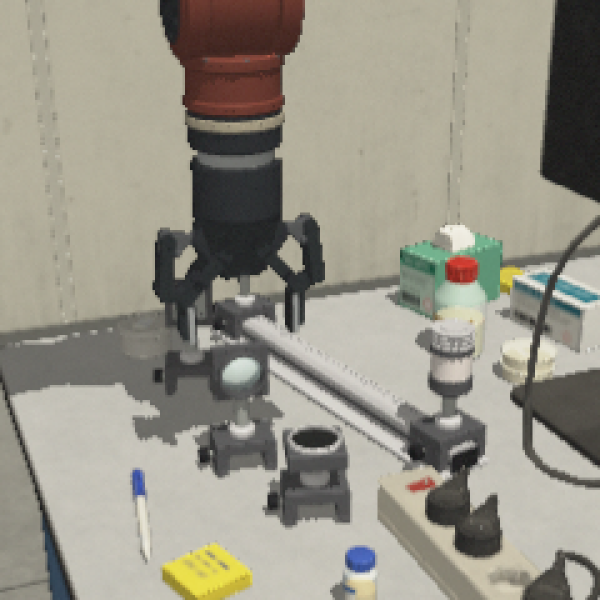

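```bash
python3 -c "
from h import *
s=cap('side');c=cap('scene','c3.png')
print(proj(s,(.557,0,.205)),proj(s,(.643,0,.205)))
for p in [(.394,.1165,.089),(.48,.1165,.089),(.438,.1165,.149)]: print(p,np.array(proj(c,p)))
a=cv2.imread('pics/c3.png')[130:330,150:350];cv2.imwrite('pics/c3z.png',cv2.resize(a,(600,600),interpolation=3))
a=cv2.imread('pics/side0.png')[80:180,280:400];cv2.imwrite('pics/s0z.png',cv2.resize(a,(600,500),interpolation=3))"
```

```text
(np.float64(319.4133241818868), np.float64(172.62412933748686)) (np.float64(356.3352563509702), np.float64(167.02613112066672))
(0.394, 0.1165, 0.089) [233.65401072 237.00569201]
(0.48, 0.1165, 0.089) [266.04772029 218.39375966]
(0.438, 0.1165, 0.149) [248.90745823 204.75316451]
```

View pics/c3z.png

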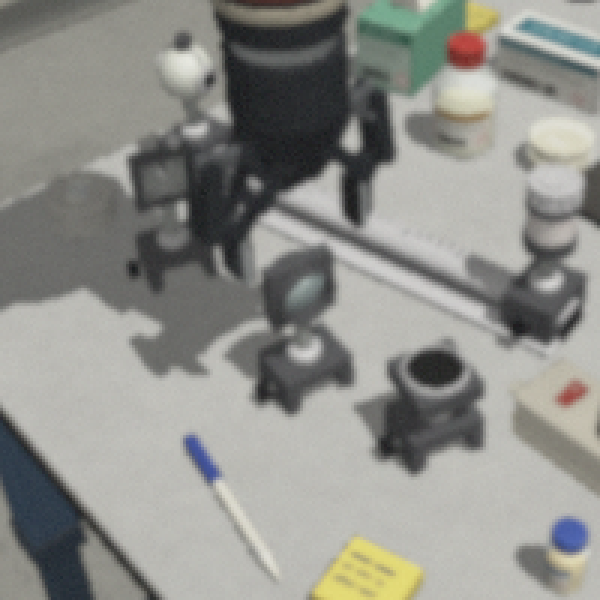

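View pics/s0z.png

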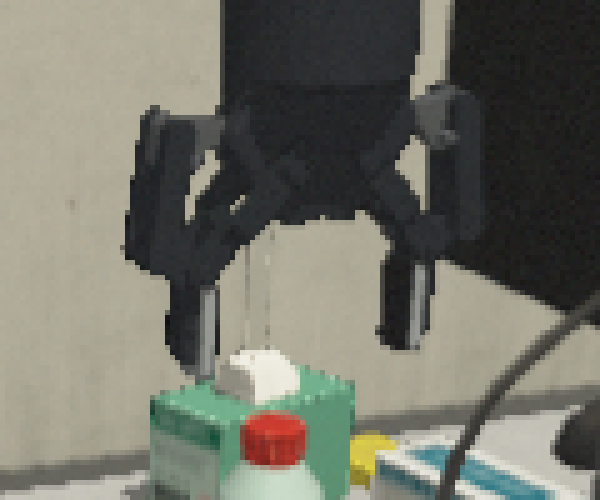

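```bash
python3 -c "
from h import *
s=cap('side');c=cap('scene')
for (a,b) in [((229,223),(226,198)),((268,204),(267,192))]: print(tri(ray(c,*a),ray(s,*b)))
"
```

```text
(array([0.39193832, 0.12344377, 0.12421473]), np.float64(0.001293509554348575))
(array([0.48515768, 0.11408175, 0.12735343]), np.float64(0.0007412981366601951))
```

The open fingertips triangulate to z≈0.125, but the nominal figure is about 0.09. Before grasping I'll raise the arm, shut the fingers, and measure the shut tips against the TCP.

```bash
python3 -m jog '{"slide":[[0,0,40],[0,0,80],[0,0,100],[0,0,100],[0,0,100],[0,0,100],[0,0,100],[0,0,100],[0,0,100],[0,0,100]],"yaw":[0,0,0,0,0,0,0,0,0,0],"gripper":[0,0,0.5,1,1,1,1,1,1,1]}' 40
python3 -c "
from h import *
s=cap('side','s4.png');c=cap('scene','c4.png');o=manip.get_obs();print(o['ee_pos'],o['width'],proj(s,o['ee_pos']),proj(c,o['ee_pos']))
a=cv2.imread('pics/s4.png')[90:240,180:330];b=cv2.imread('pics/c4.png')[90:240,180:330]
cv2.imwrite('pics/sc4.png',np.hstack([cv2.resize(a,(400,400),interpolation=3),cv2.resize(b,(400,400),interpolation=3)]))"
```

```text
t: 3.1
ee_pos: [0.4367, 0.117, 0.1749]
tcp_rot: [-0.512, -0.488, 0.513, -0.487]
wrist_force: [-0.2, 0.0, 0.3]
width: -0.0002
[0.43683229 0.11700837 0.17519773] 4.157127898571125e-05 (np.float64(245.34868991644228), np.float64(174.81890494518447)) (np.float64(247.46273558544343), np.float64(194.34827066957587))
```

View pics/sc4.png

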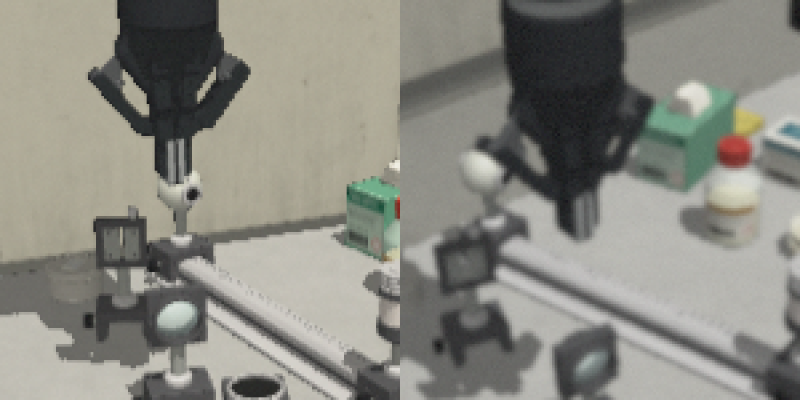

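```bash
python3 -c "
from h import *
s=cap('side');c=cap('scene');w=cap('wrist','w4.png')
print(tri(ray(c,247.5,179),ray(s,245.6,158)))
E=w['extrinsics'];print(-E[:3,:3].T@E[:3,3])
print('wrist proj',proj(w,(.4368,.117,.175)),proj(w,(.4368,.117,.211)))"
```

```text
(array([0.43653253, 0.11180996, 0.21496789]), np.float64(0.0014878131384773092))
[0.44036135 0.19685157 0.35739079]
wrist proj (np.float64(283.5481510816385), np.float64(236.6902555743003)) (np.float64(283.69511558200634), np.float64(267.69702993797046))
```

View pics/w4.png

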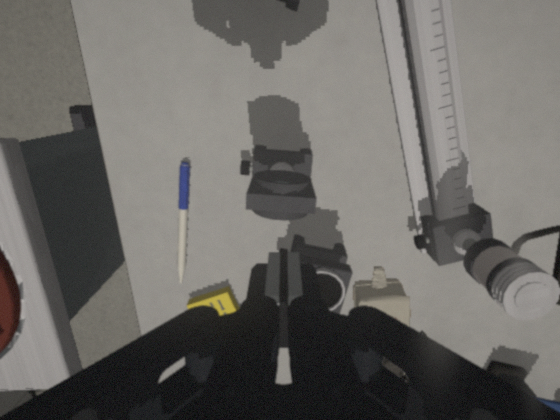

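The shut tips triangulate to z≈0.213 with the reported TCP at 0.175, so the tool looks about 38 mm shorter than reported. I'll check with a gentle touch on clear bench between the lens and slit.

```bash
python3 -m jog '{"slide":[[12,38,0],[23,78,0],[23,78,-40],[23,78,-80],[23,78,-115],[23,78,-140],[23,78,-155],[23,78,-165],[23,78,-165],[23,78,-165]],"yaw":[0,0,0,0,0,0,0,0,0,0],"gripper":[1,1,1,1,1,1,1,1,1,1]}' 40
python3 -c "
from h import *
s=cap('side','s5.png');c=cap('scene','c5.png');o=manip.get_obs();print(o['ee_pos'],o['wrist_force'],proj(s,o['ee_pos']),proj(c,o['ee_pos']))
a=cv2.imread('pics/s5.png')[90:240,180:330];b=cv2.imread('pics/c5.png')[110:260,180:330]
cv2.imwrite('pics/sc5.png',np.hstack([cv2.resize(a,(400,400),interpolation=3),cv2.resize(b,(400,400),interpolation=3)]))"
```

```text
t: 4.18
ee_pos: [0.4602, 0.195, 0.011]
tcp_rot: [0.512, 0.487, -0.512, 0.487]
wrist_force: [0.8, -0.0, 0.3]
width: 0.0004
[0.46120821 0.195139   0.01211787] [-0.89624886 -0.25360187  0.531082  ] (np.float64(247.0751827163075), np.float64(223.7247051975621)) (np.float64(239.51307698124265), np.float64(230.54359164815938))
```

View pics/sc5.png

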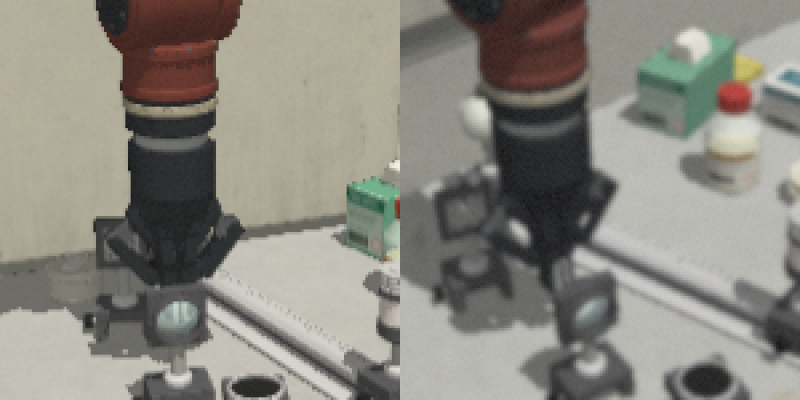

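```bash
python3 -m jog '{"slide":[[0,0,-5],[0,0,-9],[0,0,-11],[0,0,-12],[0,0,-12]],"yaw":[0,0,0,0,0],"gripper":[1,1,1,1,1]}' 40
python3 -m jog '{"slide":[[0,0,-1],[0,0,-2],[0,0,-2]],"yaw":[0,0,0],"gripper":[1,1,1]}' 40
python3 -c "
from h import *
cap('wrist','w5.png')"
```

```text
t: 4.7
ee_pos: [0.4598, 0.1949, -0.0018]
tcp_rot: [-0.512, -0.487, 0.512, -0.487]
wrist_force: [0.5, 0.1, 0.5]
width: -0.0004
t: 4.95
ee_pos: [0.46, 0.195, -0.0036]
tcp_rot: [-0.512, -0.487, 0.512, -0.487]
wrist_force: [0.0, 0.1, 0.4]
width: 0.0
```

View pics/w5.png

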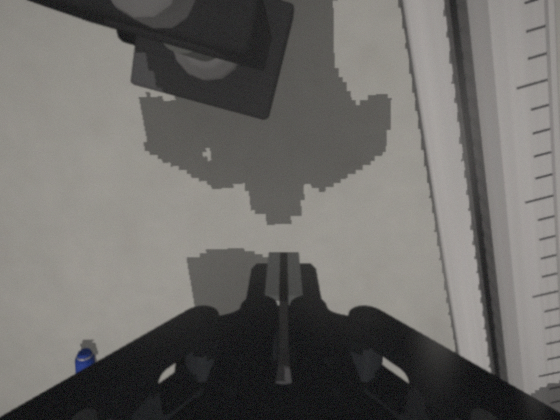

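There is no contact at TCP z=-0.0036, so the real tips stand higher than reported. I'll keep going down to find the contact height.

```bash
python3 -m jog '{"slide":[[0,0,-5],[0,0,-10],[0,0,-15],[0,0,-19],[0,0,-22],[0,0,-24],[0,0,-24]],"yaw":[0,0,0,0,0,0,0],"gripper":[1,1,1,1,1,1,1]}' 40
python3 -m jog '{"slide":[[0,0,-1],[0,0,-2],[0,0,-3],[0,0,-3]],"yaw":[0,0,0,0],"gripper":[1,1,1,1]}' 40
python3 -c "
from h import *
cap('wrist','w6.png')"
```

```text
t: 5.58
ee_pos: [0.4597, 0.1949, -0.028]
tcp_rot: [-0.512, -0.487, 0.513, -0.487]
wrist_force: [0.1, -0.5, 1.0]
width: -0.0001
t: 5.92
ee_pos: [0.46, 0.195, -0.0306]
tcp_rot: [0.512, 0.487, -0.512, 0.487]
wrist_force: [0.3, 0.1, 0.3]
width: -0.0001
```

View pics/w6.png

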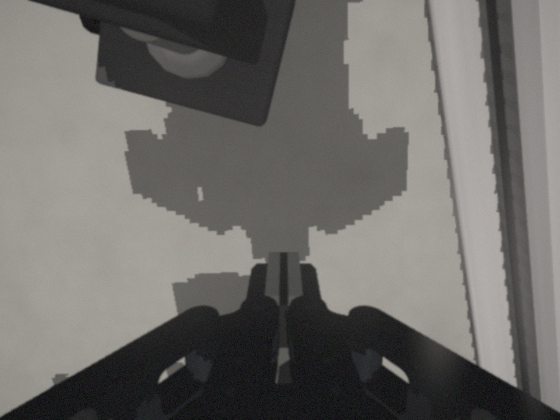

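```bash
for i in 1 2 3; do python3 -m jog '{"slide":[[0,0,-1],[0,0,-2],[0,0,-2]],"yaw":[0,0,0],"gripper":[1,1,1]}' 40 | grep -E "ee_pos|wrist_f" ; done
```

```text
ee_pos: [0.4599, 0.195, -0.0327]
wrist_force: [-0.1, 0.2, -0.6]
ee_pos: [0.4599, 0.195, -0.0347]
wrist_force: [-0.2, 0.0, -0.6]
ee_pos: [0.4599, 0.195, -0.0367]
wrist_force: [0.2, 1.2, -0.5]
```

```bash
for i in 1 2; do python3 -m jog '{"slide":[[0,0,-1],[0,0,-2],[0,0,-2]],"yaw":[0,0,0],"gripper":[1,1,1]}' 40 | grep -E "ee_pos|wrist_f" ; done
```

```text
ee_pos: [0.46, 0.195, -0.0387]
wrist_force: [0.9, 0.5, 0.6]
ee_pos: [0.4601, 0.195, -0.0388]
wrist_force: [-8.6, -2.7, 19.7]
```

Contact is at reported z=-0.0388, so real tip height = reported + 0.039. Everything from here uses that. Now I'll grasp the lens frame, with real TCP 0.076, reported 0.037.

```bash
python3 -m jog '{"slide":[[0,0,40],[0,0,80],[0,0,120],[0,0,160],[-10,-38,160],[-23,-78,160],[-23,-78,160],[-23,-78,160],[-23,-78,160]],"yaw":[0,0,0,0,0,0,0,0,0],"gripper":[1,1,0.5,0,0,0,0,0,0]}' 40
python3 -m jog '{"slide":[[0,0,-20],[0,0,-40],[0,0,-60],[0,0,-75],[0,0,-83],[0,0,-83],[0,0,-83]],"yaw":[0,0,0,0,0,0,0],"gripper":[0,0,0,0,0,0,0]}' 40
python3 -c "
from h import *
s=cap('side','s7.png');c=cap('scene','c7.png');cap('wrist','w7.png')
a=cv2.imread('pics/s7.png')[130:280,180:330];b=cv2.imread('pics/c7.png')[150:300,180:330]
cv2.imwrite('pics/sc7.png',np.hstack([cv2.resize(a,(400,400),interpolation=3),cv2.resize(b,(400,400),interpolation=3)]))"
```

```text
t: 7.97
ee_pos: [0.4372, 0.117, 0.1196]
tcp_rot: [0.513, 0.487, -0.512, 0.487]
wrist_force: [0.3, 1.0, 0.9]
width: 0.0836
t: 8.55
ee_pos: [0.4369, 0.1176, 0.0367]
tcp_rot: [-0.512, -0.488, 0.512, -0.487]
wrist_force: [0.2, -1.0, 0.4]
width: 0.0856
```

View pics/sc7.png

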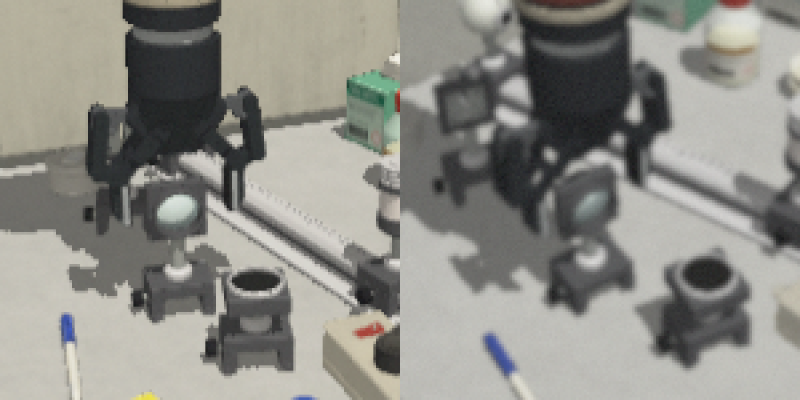

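View pics/w7.png

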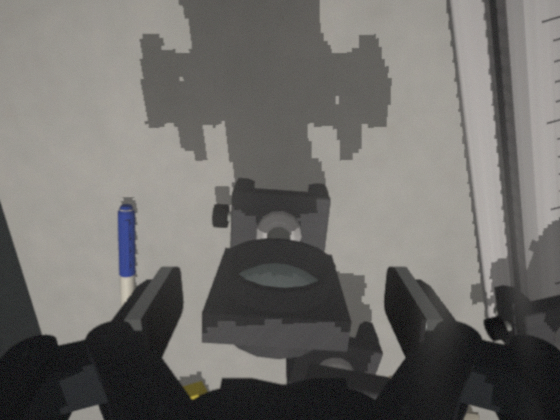

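The fingers now straddle the frame at the right height. I'll close and then lift slightly.

```bash
python3 -m jog '{"slide":[[0,0,0],[0,0,0],[0,0,0],[0,0,0],[0,0,0],[0,0,0],[0,0,0],[0,0,0]],"yaw":[0,0,0,0,0,0,0,0],"gripper":[0.3,0.6,1,1,1,1,1,1]}' 50
python3 -m jog '{"slide":[[0,0,10],[0,0,30],[0,0,55],[0,0,70],[0,0,70],[0,0,70]],"yaw":[0,0,0,0,0,0],"gripper":[1,1,1,1,1,1]}' 50
python3 -c "
from h import *
s=cap('side','s8.png');c=cap('scene','c8.png');cap('wrist','w8.png')
a=cv2.imread('pics/s8.png')[110:260,180:330];b=cv2.imread('pics/c8.png')[130:280,180:330]
cv2.imwrite('pics/sc8.png',np.hstack([cv2.resize(a,(400,400),interpolation=3),cv2.resize(b,(400,400),interpolation=3)]))"
```

```text
t: 9.37
ee_pos: [0.4371, 0.117, 0.0372]
tcp_rot: [0.512, 0.487, -0.512, 0.487]
wrist_force: [-2.6, 0.4, 5.5]
width: 0.0499
t: 9.87
ee_pos: [0.4376, 0.117, 0.107]
tcp_rot: [0.513, 0.487, -0.512, 0.488]
wrist_force: [-0.8, -0.2, -4.4]
width: 0.0493
```

View pics/sc8.png

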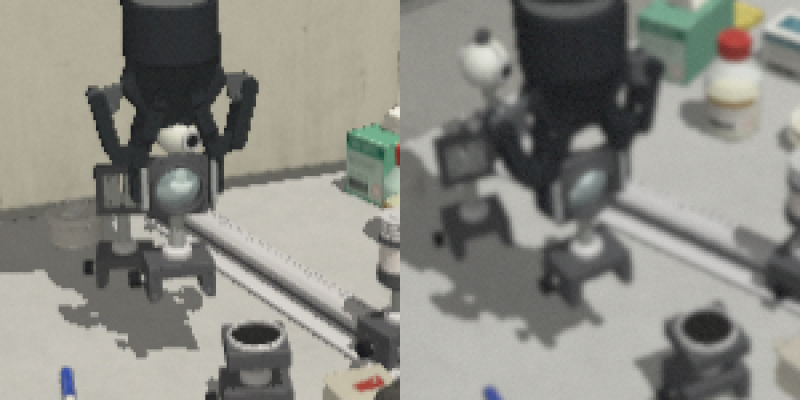

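View pics/w8.png

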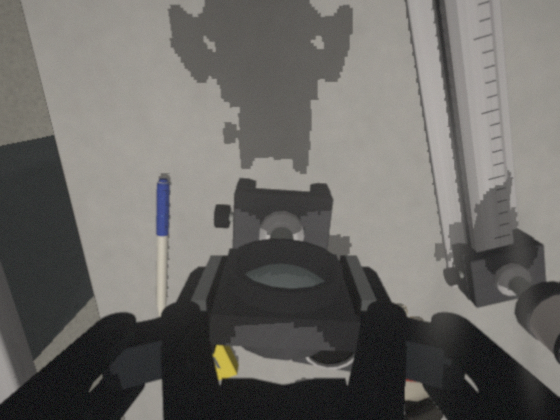

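The lens is held at width 49.3 mm and level. I'll carry it over the rail at the lens target and check before lowering.

```bash
python3 -m jog '{"slide":[[20,3,0],[45,6,0],[75,9,0],[105,12,0],[130,14,0],[148,15,0],[155,15,0],[155,15,0],[155,15,0],[155,15,0]],"yaw":[0.04,0.09,0.14,0.19,0.23,0.26,0.276,0.276,0.276,0.276],"gripper":[1,1,1,1,1,1,1,1,1,1]}' 50
python3 -c "
from h import *
s=cap('side','s9.png');c=cap('scene','c9.png');cap('wrist','w9.png')
a=cv2.imread('pics/s9.png')[110:260,200:350];b=cv2.imread('pics/c9.png')[130:280,220:370]
cv2.imwrite('pics/sc9.png',np.hstack([cv2.resize(a,(400,400),interpolation=3),cv2.resize(b,(400,400),interpolation=3)]))"
```

```text
t: 10.85
ee_pos: [0.5907, 0.1321, 0.1061]
tcp_rot: [0.44, 0.553, -0.441, 0.553]
wrist_force: [-0.9, -0.5, -3.0]
width: 0.0495
```

View pics/sc9.png

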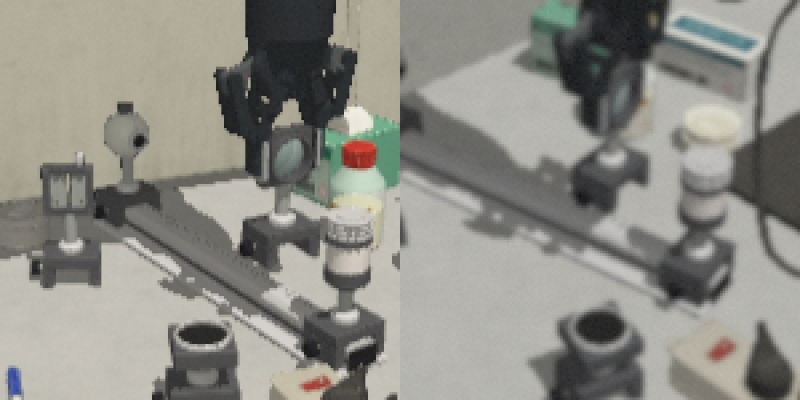

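View pics/w9.png

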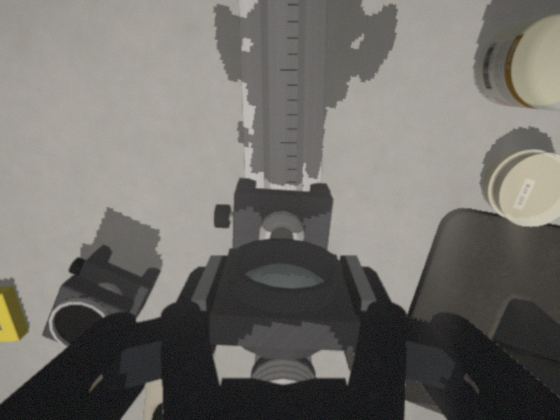

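```bash
python3 -c "
from h import *
im=cv2.imread('pics/w9.png');cv2.imwrite('pics/w9z.png',cv2.resize(cv2.convertScaleAbs(im[90:240,200:370],alpha=1.6),(680,600),interpolation=3))"
```

```text
(no output)
```

View pics/w9z.png

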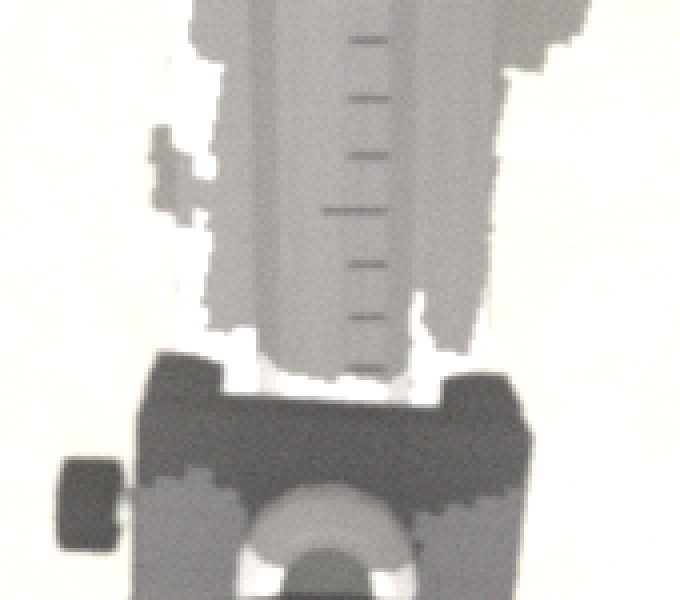

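```bash
python3 -c "
from h import *
w=cap('wrist')
f=lambda x,y,z:onz(w,200+x/4,90+y/4,z)
g=.226;n=np.array([np.cos(g),np.sin(g)])
for y in (50,200,320):
  a=f({50:255,200:255,320:258}[y],y,.025);b=f(412,y,.025);print('rail',(a+b)[:2]/2,n@(a+b)[:2]/2)
a,b=f(222,392,.07+.0),f(440,405,.07);print('slot',a,b,n@(a+b)[:2]/2,np.linalg.norm(a-b))
o=manip.get_obs();print('tcp n',n@o['ee_pos'][:2],o['ee_pos'])
# ticks: mm scale
for x,y in [(355,210),(365,41)]: p=f(x,y,.03);print(p)
"
```

```text
rail [0.5757131  0.20048655] 0.6059982435151211
rail [0.58179233 0.17413197] 0.6060173207747395
rail [0.58723569 0.1518184 ] 0.6063222176085491
slot [0.56963101 0.14600707 0.07      ] [0.60465396 0.15181302 0.07      ] 0.605579673343004 0.03550093395834954
tcp n 0.6060706558707919 [0.59152276 0.13205053 0.10687113]
[0.58589812 0.17391705 0.03      ]
[0.58076831 0.20342312 0.03      ]
```

Cross-rail alignment is within 0.5 mm, so I'll lower.

```bash
python3 -m jog '{"slide":[[0,0,-10],[0,0,-22],[0,0,-32],[0,0,-40],[0,0,-47],[0,0,-53],[0,0,-57],[0,0,-59],[0,0,-60],[0,0,-60]],"yaw":[0,0,0,0,0,0,0,0,0,0],"gripper":[1,1,1,1,1,1,1,1,1,1]}' 50
python3 -c "
from h import *
s=cap('side','s10.png');c=cap('scene','c10.png');cap('wrist','w10.png')
print(manip.get_obs()['wrist_force'],manip.get_obs()['ee_pos'])
a=cv2.imread('pics/s10.png')[110:260,220:370];b=cv2.imread('pics/c10.png')[130:280,220:370]
cv2.imwrite('pics/sc10.png',np.hstack([cv2.resize(a,(400,400),interpolation=3),cv2.resize(b,(400,400),interpolation=3)]))"
```

```text
t: 11.88
ee_pos: [0.5921, 0.132, 0.047]
tcp_rot: [0.441, 0.553, -0.44, 0.553]
wrist_force: [-0.6, 0.8, 0.0]
width: 0.0497
[-1.67518923  0.29423507  2.2689068 ] [0.59216826 0.13199653 0.04700624]
```

View pics/sc10.png

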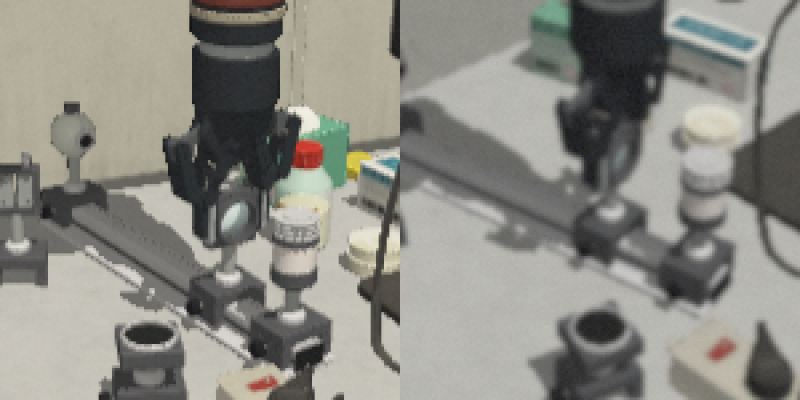

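View pics/w10.png

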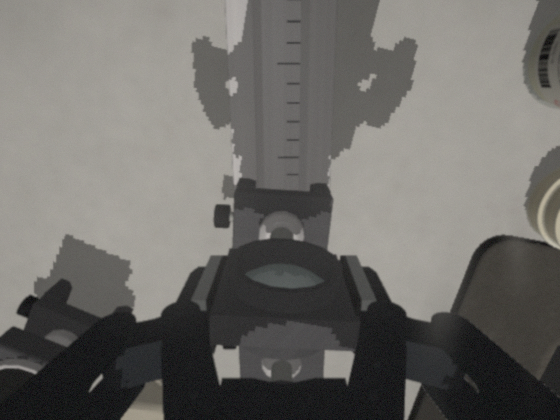

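```bash
python3 -m jog '{"slide":[[0,0,-1],[0,0,-1.5],[0,0,-1.5]],"yaw":[0,0,0],"gripper":[1,1,1]}' 50
python3 -c "
from h import *
a=cv2.imread('pics/s10.png')[165:260,270:365];b=cv2.imread('pics/c10.png')[180:255,270:345]
cv2.imwrite('pics/sc10b.png',np.hstack([cv2.resize(a,(400,400),interpolation=3),cv2.resize(b,(400,400),interpolation=3)]))"
```

```text
t: 12.28
ee_pos: [0.5923, 0.132, 0.0469]
tcp_rot: [0.441, 0.553, -0.44, 0.554]
wrist_force: [-6.1, -0.4, 13.3]
width: 0.0493
```

View pics/sc10b.png

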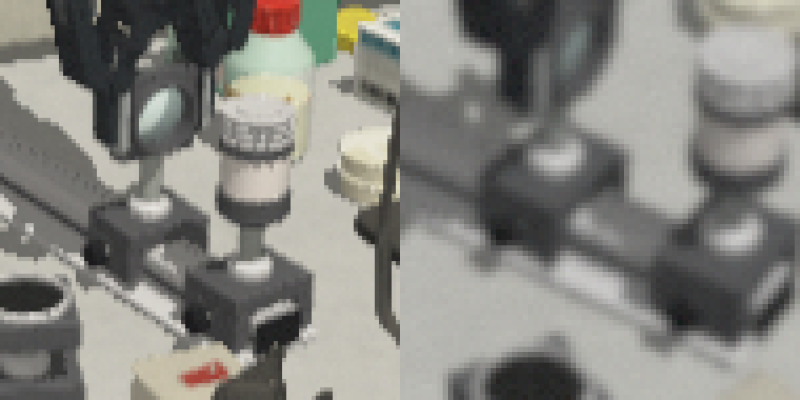

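```bash
python3 -c "
from h import *
s=cap('side');c=cap('scene')
S=lambda x,y:ray(s,270+x/4.2105,165+y/4.2105)
C=lambda x,y:ray(c,270+x/5.3333,180+y/5.3333)
a,ea=tri(S(150,209),C(155,157));b,eb=tri(S(249,268),C(333,236))
print(a,ea,b,eb,a-b,np.linalg.norm((a-b)[:2]))
d=np.array([-.2241,.9746])
for i in (0,): print('side-only',onz(s,270+150/4.2105,165+209/4.2105,.045)-onz(s,270+249/4.2105,165+268/4.2105,.045)); print('scene-only',onz(c,270+155/5.3333,180+157/5.333,.045)-onz(c,270+333/5.3333,180+236/5.333,.045))
"
```

```text
[0.5914226  0.12963499 0.04373355] 0.0008165490361944224 [0.60780581 0.03821112 0.04706657] 0.0004884446178138519 [-0.01638321  0.09142387 -0.00333302] 0.0928802150305041
side-only [-0.01957774  0.08554549  0.        ]
scene-only [-0.01910937  0.08897407  0.        ]
```

```bash
python3 -c "
from h import *
c=cap('wrist','w11.png')
im=cv2.imread('pics/w11.png');cv2.imwrite('pics/w11z.png',cv2.resize(cv2.convertScaleAbs(im[40:240,200:370],alpha=1.6),(510,600),interpolation=3))"
```

```text
(no output)
```

View pics/w11z.png

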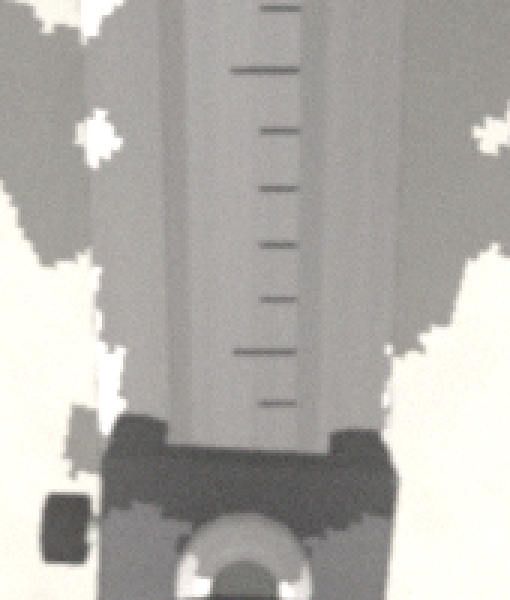

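```bash
python3 -c "
from h import *
w=cap('wrist')
f=lambda x,y,z:onz(w,200+x/3,40+y/3,z)[:2]
d=np.array([-.2241,.9746])
for nm,a,b,z in [('tick',(232,71),(299,71),.03),('tick2',(234,352),(296,352),.03),('corner',(101,460),(398,478),.042),('arch',(168,445),(328,455),.032),('legs',(113,417),(382,432),.010)]:
  p,q=f(*a,z),f(*b,z);v=q-p;print(nm,p,q,np.arctan2(v[1],v[0]).round(3),np.linalg.norm(v).round(4),'dmid',d@(p+q)/2)
o=manip.get_obs();print(d@o['ee_pos'][:2]);E=w['extrinsics'];print(E[:3,:3].round(3))
v=f(165,100,.025)-f(170,400,.025);print('bevel',np.arctan2(-v[0],v[1]))
v=f(322,100,.025)-f(318,400,.025);print('bevel',np.arctan2(-v[0],v[1]))
"
```

```text
tick [0.56840986 0.2212775 ] [0.57993008 0.22393799] 0.227 0.0118 dmid 0.08828201622527068
tick2 [0.57978568 0.17253441] [0.59134623 0.17519818] 0.226 0.0119 dmid 0.03822476008235835
corner [0.55982413 0.14949345] [0.61452252 0.15848435] 0.163 0.0554 dmid 0.01849204140211663
arch [0.57123141 0.15218319] [0.60210738 0.1572091 ] 0.161 0.0313 dmid 0.019294254282387246
legs [0.55818566 0.14919214] [0.61534835 0.1589368 ] 0.169 0.058 dmid 0.01865674749361265
-0.0040872748079819905
[[ 0.974  0.225  0.002]
 [ 0.213 -0.927  0.309]
 [ 0.071 -0.3   -0.951]]
bevel 0.21951669803582732
bevel 0.23414585262307336
```

The rail yaw is firmly 0.227, but the carrier sits at 0.164, turned in the grip. Its centre is about 1.7 mm short toward the lamp. I'll correct both while holding it.

```bash
python3 -m jog '{"slide":[[0,0,3],[0,1,3],[-0.4,1.7,3],[-0.4,1.7,3],[-0.4,1.7,1],[-0.4,1.7,0.5],[-0.4,1.7,0.5]],"yaw":[0,0.03,0.062,0.062,0.062,0.062,0.062],"gripper":[1,1,1,1,1,1,1]}' 50
python3 -c "
from h import *
c=cap('wrist','w12.png')
im=cv2.imread('pics/w12.png');cv2.imwrite('pics/w12z.png',cv2.resize(cv2.convertScaleAbs(im[40:240,200:370],alpha=1.6),(510,600),interpolation=3))"
```

```text
t: 13.07
ee_pos: [0.5918, 0.1336, 0.0469]
tcp_rot: [0.424, 0.566, -0.423, 0.567]
wrist_force: [-5.7, 0.2, 10.2]
width: 0.0495
```

View pics/w12z.png

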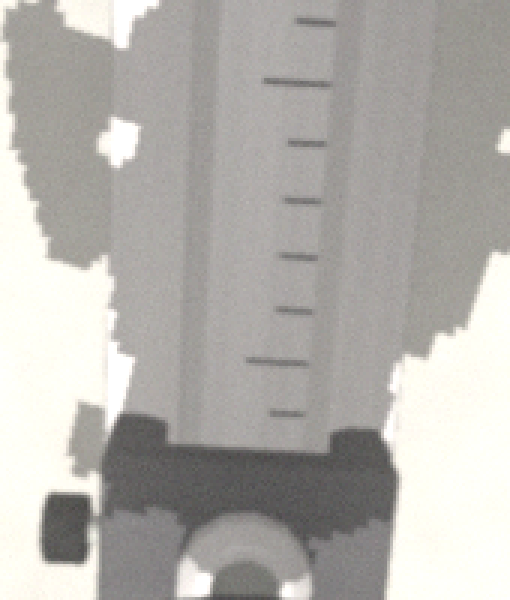

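The ticks and saddle edges are now parallel. I'll release and rise.

```bash
python3 -m jog '{"slide":[[0,0,1],[0,0,1],[0,0,1],[0,0,1],[0,0,1],[0,0,10],[0,0,40],[0,0,80],[0,0,120],[0,0,120]],"yaw":[0,0,0,0,0,0,0,0,0,0],"gripper":[0.3,0,0,0,0,0,0,0,0,0]}' 50
python3 -c "
from h import *
c=cap('wrist','w13.png')
im=cv2.imread('pics/w13.png');cv2.imwrite('pics/w13z.png',cv2.resize(cv2.convertScaleAbs(im[60:400,180:380],alpha=1.6),(353,600),interpolation=3))"
```

```text
t: 13.95
ee_pos: [0.5953, 0.1338, 0.1754]
tcp_rot: [0.426, 0.563, -0.421, 0.57]
wrist_force: [2.3, 0.1, 1.5]
width: 0.0853
```

View pics/w13.png

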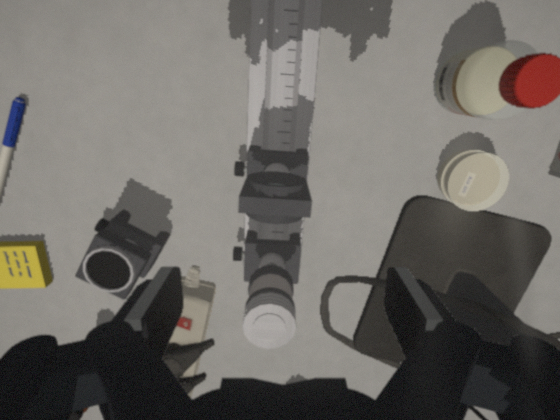

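```bash
python3 -c "
from h import *
im=cv2.imread('pics/w13.png');cv2.imwrite('pics/w13z.png',cv2.resize(cv2.convertScaleAbs(im[130:280,220:330],alpha=2.2),(440,600),interpolation=3))"
```

```text
(no output)
```

View pics/w13z.png

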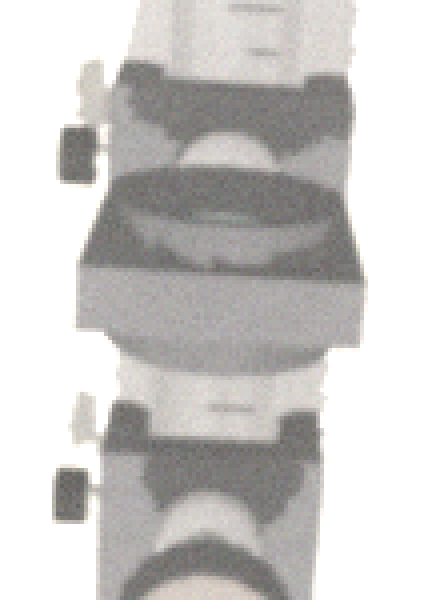

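```bash
python3 -c "
from h import *
w=cap('wrist')
f=lambda x,y,z:onz(w,220+x/4,130+y/4,z)[:2]
d=np.array([-.2250,.9744])
for nm,a,b,z in [('lenslegs',(122,62),(345,76),.010),('lamplegs',(112,402),(318,415),.010),('lenstop',(113,93),(353,103),.042),('lamptop',(104,441),(322,455),.042),('knobs',(78,155),(71,497),.026),('frametop',(80,266),(362,283),.13)]:
  p,q=f(*a,z),f(*b,z);v=q-p;print(nm,np.arctan2(v[1],v[0]).round(3),np.linalg.norm(v).round(4),'d',d@p,d@q)
"
```

```text
lenslegs 0.224 0.0549 d 0.020865852754175036 0.02073013305633375
lamplegs 0.216 0.0548 d -0.0693971258211605 -0.06997558549857469
lenstop 0.245 0.0539 d 0.019022851152286968 0.01999961507232485
lamptop 0.214 0.0531 d -0.0661195287117215 -0.06679664574168252
knobs -1.341 0.0904 d 0.0006638055508252235 -0.08975176966698654
frametop 0.223 0.0473 d 0.005936102279832271 0.005728177853172563
```

The lens is seated about 90.5 mm from the lamp at yaw 0.224. Next I'll hover over the slit carrier and measure it up close.

```bash
python3 -m jog '{"slide":[[-20,20,5],[-45,45,10],[-70,70,20],[-95,95,20],[-120,120,20],[-140,140,20],[-153,155,20],[-153,155,20],[-153,155,20],[-153,155,20]],"yaw":[-0.1,-0.2,-0.3,-0.4,-0.5,-0.56,-0.594,-0.594,-0.594,-0.594],"gripper":[0,0,0,0,0,0,0,0,0,0]}' 50
python3 -c "
from h import *
c=cap('wrist','w14.png');print(manip.get_obs()['ee_pos'])
im=cv2.imread('pics/w14.png');cv2.imwrite('pics/w14z.png',cv2.resize(cv2.convertScaleAbs(im[130:280,200:360],alpha=2.2),(640,600),interpolation=3))"
```

```text
t: 14.88
ee_pos: [0.4386, 0.2883, 0.1848]
tcp_rot: [-0.57, -0.418, 0.571, -0.418]
wrist_force: [0.7, -0.1, -0.4]
width: 0.0854
[0.43887694 0.28803164 0.18489714]
```

View pics/w14z.png

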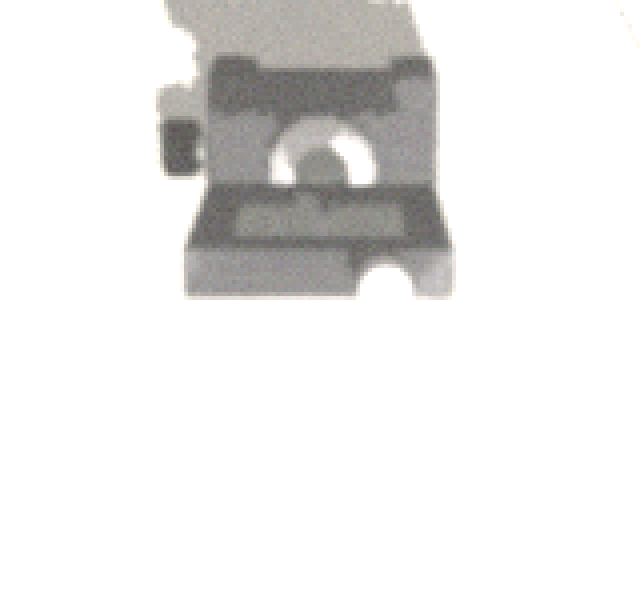

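```bash
python3 -c "
from h import *
w=cap('wrist')
f=lambda x,y,z:onz(w,200+x/4,130+y/4,z)[:2]
for nm,a,b,z in [('topf',(190,246),(451,247),.12),('topb',(187,296),(452,297),.12),('legs',(212,58),(434,58),0.0)]:
  p,q=f(*a,z),f(*b,z);v=q-p;print(nm,(p+q)/2,np.arctan2(v[1],v[0]).round(3),np.linalg.norm(v).round(4))
o=manip.get_obs();r=o['tcp_rot'];print(o['ee_pos'],2*(np.arctan2(abs(r[1]),abs(r[0]))-np.pi/4))
"
```

```text
topf [0.43847254 0.29608879] -0.309 0.048
topb [0.43536023 0.2869199 ] -0.309 0.0493
legs [0.44310748 0.31164204] -0.305 0.0581
[0.43907961 0.28792315 0.18503327] -0.3063361930474837
```

Slit centre is (0.4367,0.291) at yaw -0.308, so I need a shift of (-2,+3) mm and then a descent of 148 mm.

```bash
python3 -m jog '{"slide":[[-2,3,-15],[-2,3,-40],[-2,3,-65],[-2,3,-90],[-2,3,-115],[-2,3,-135],[-2,3,-145],[-2,3,-148],[-2,3,-148]],"yaw":[0,0,0,0,0,0,0,0,0],"gripper":[0,0,0,0,0,0,0,0,0]}' 50
python3 -m jog '{"slide":[[0,0,0],[0,0,0],[0,0,0],[0,0,0],[0,0,0],[0,0,0],[0,0,0],[0,0,0]],"yaw":[0,0,0,0,0,0,0,0],"gripper":[0.3,0.6,1,1,1,1,1,1]}' 50
python3 -m jog '{"slide":[[0,0,10],[0,0,30],[0,0,55],[0,0,70],[0,0,70],[0,0,70]],"yaw":[0,0,0,0,0,0],"gripper":[1,1,1,1,1,1]}' 50
python3 -c "
from h import *
s=cap('side','s15.png');c=cap('scene','c15.png');w=cap('wrist','w15.png')
a=cv2.imread('pics/s15.png')[110:260,180:330];b=cv2.imread('pics/w15.png')
cv2.imwrite('pics/sc15.png',np.hstack([cv2.resize(a,(400,400),interpolation=3),cv2.resize(b,(400,300),interpolation=3)[0:0+400] if 0 else cv2.resize(b,(400,400))]))"
```

```text
t: 15.73
ee_pos: [0.4367, 0.2912, 0.0373]
tcp_rot: [-0.57, -0.418, 0.571, -0.418]
wrist_force: [0.6, 0.3, 0.8]
width: 0.0852
t: 16.4
ee_pos: [0.4374, 0.2921, 0.039]
tcp_rot: [0.571, 0.418, -0.57, 0.418]
wrist_force: [-1.6, -0.1, 5.6]
width: 0.0492
t: 16.9
ee_pos: [0.4372, 0.2919, 0.1082]
tcp_rot: [0.571, 0.418, -0.57, 0.418]
wrist_force: [-0.2, -0.8, -3.2]
width: 0.0493
```

View pics/sc15.png

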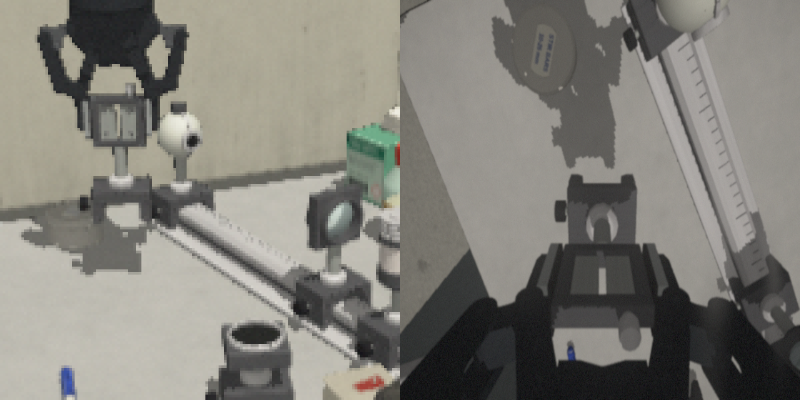

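```bash
python3 -m jog '{"slide":[[15,-8,0],[35,-18,0],[58,-30,0],[80,-42,0],[100,-52,0],[120,-62,0],[133.5,-69.5,0],[133.5,-69.5,0],[133.5,-69.5,0],[133.5,-69.5,0]],"yaw":[0.08,0.17,0.26,0.35,0.43,0.5,0.535,0.535,0.535,0.535],"gripper":[1,1,1,1,1,1,1,1,1,1]}' 50
python3 -c "
from h import *
c=cap('wrist','w16.png');print(manip.get_obs()['ee_pos'])
im=cv2.imread('pics/w16.png');cv2.imwrite('pics/w16z.png',cv2.resize(cv2.convertScaleAbs(im[90:240,200:370],alpha=1.8),(680,600),interpolation=3))"
```

```text
t: 17.88
ee_pos: [0.569, 0.2224, 0.1064]
tcp_rot: [0.439, 0.554, -0.44, 0.553]
wrist_force: [1.0, -1.0, -2.8]
width: 0.0494
[0.56899108 0.22258514 0.10676627]
```

View pics/w16z.png

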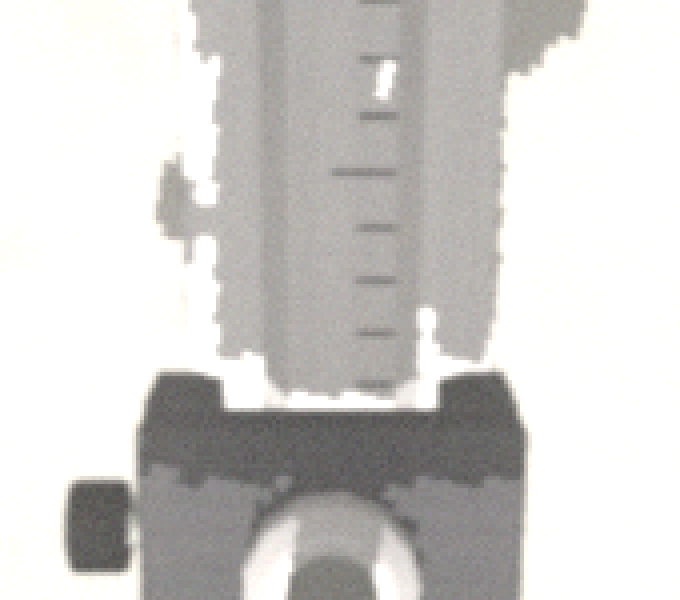

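```bash
python3 -c "
from h import *
w=cap('wrist')
f=lambda x,y,z:onz(w,200+x/4,90+y/4,z)[:2]
g=.227;n=np.array([np.cos(g),np.sin(g)]);d=np.array([-n[1],n[0]])
for y in (100,200,320): print('rail',n@(f(264,y,.025)+f(421,y,.025))/2)
for z in (.07,.072): p=(f(222,408,z)+f(440,408,z))/2;print('slot',n@p,d@p)
p=(f(160,373,.07)+f(502,373,.07))/2;print('legs',n@p,d@p,'tick50',d@f(365,173,.03))
o=manip.get_obs();print(n@o['ee_pos'][:2],d@o['ee_pos'][:2])
"
```

```text
rail 0.6059858135184365
rail 0.6060725414312321
rail 0.6061816612432446
slot 0.6040512832381703 0.10458983544327084
slot 0.6040532686889009 0.10517715801186017
legs 0.6040376705680147 0.11048155912605893 tick50 0.1376116040206056
0.6046297672394649 0.08892138569976518
```

```bash
python3 -m jog '{"slide":[[2,0.3,-10],[2,0.3,-22],[2,0.3,-32],[2,0.3,-40],[2,0.3,-47],[2,0.3,-53],[2,0.3,-57],[2,0.3,-60],[2,0.3,-61],[2,0.3,-61]],"yaw":[0,0,0,0,0,0,0,0,0,0],"gripper":[1,1,1,1,1,1,1,1,1,1]}' 50
python3 -c "
from h import *
c=cap('wrist','w17.png');print(manip.get_obs()['ee_pos'])
im=cv2.imread('pics/w17.png');cv2.imwrite('pics/w17z.png',cv2.resize(cv2.convertScaleAbs(im[90:240,200:370],alpha=1.8),(680,600),interpolation=3))"
```

```text
t: 18.82
ee_pos: [0.5721, 0.2225, 0.0489]
tcp_rot: [0.44, 0.554, -0.439, 0.554]
wrist_force: [-9.4, -1.2, 13.0]
width: 0.049
[0.57220854 0.22250735 0.04891294]
```

View pics/w17z.png

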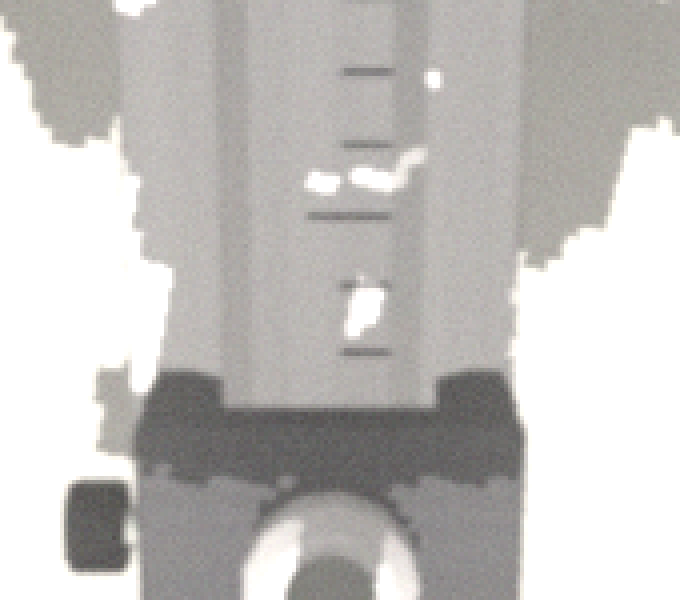

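```bash
python3 -c "
from h import *
w=cap('wrist')
f=lambda x,y,z:onz(w,200+x/4,90+y/4,z)[:2]
g=.227;n=np.array([np.cos(g),np.sin(g)]);d=np.array([-n[1],n[0]])
p=(f(160,373,.01)+f(505,373,.01))/2;print('legs',n@p,d@p,'tick50',d@f(350,215,.03), 'slot',d@f(330,408,.032))
a=f(160,373,.01);b=f(505,373,.01);print(np.linalg.norm(a-b),np.arctan2(*(b-a)[::-1]))
"
python3 -m jog '{"slide":[[0,0,1],[0,0,1],[0,0,1],[0,0,1],[0,0,1],[0,0,10],[0,0,40],[0,0,80],[0,0,120],[0,0,120]],"yaw":[0,0,0,0,0,0,0,0,0,0],"gripper":[0.3,0,0,0,0,0,0,0,0,0]}' 50
python3 -c "
from h import *
c=cap('wrist','w18.png');c=cap('side','s18.png');c=cap('scene','c18.png');print(manip.get_obs()['ee_pos'])
im=cv2.imread('pics/w18.png');cv2.imwrite('pics/w18z.png',cv2.resize(cv2.convertScaleAbs(im[50:250,200:350],alpha=2),(450,600),interpolation=3))"
```

```text
legs 0.6074687416961259 0.10906037158345232 tick50 0.13780283059649723 slot 0.10958678327741501
0.05628226764748061 0.2293692736628977
t: 19.75
ee_pos: [0.5757, 0.2231, 0.1764]
tcp_rot: [0.443, 0.551, -0.436, 0.557]
wrist_force: [1.3, 0.7, 1.8]
width: 0.0856
[0.57260981 0.22258558 0.16748472]
```

View pics/w18z.png

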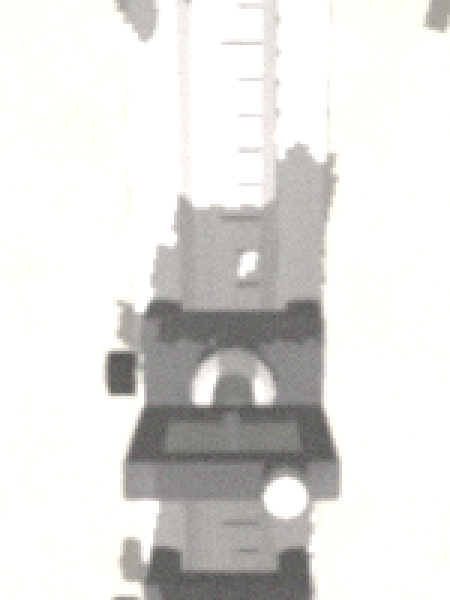

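View pics/s18.png

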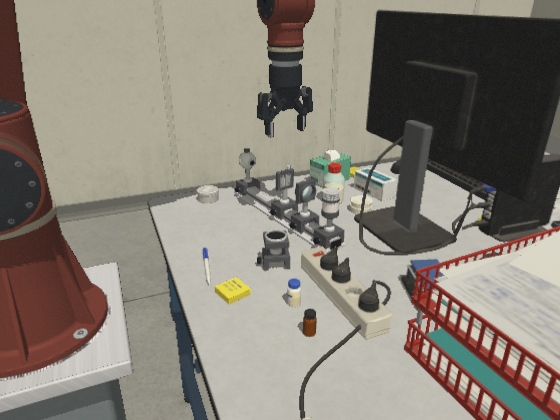

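```bash
python3 -c "
from h import *
w=cap('wrist','w19.png')
f=lambda x,y,z:onz(w,200+x/3,50+y/3,z)[:2]
g=.227;n=np.array([np.cos(g),np.sin(g)]);d=np.array([-n[1],n[0]])
im=cv2.imread('pics/w19.png');cv2.imwrite('pics/w19z.png',cv2.resize(cv2.convertScaleAbs(im[50:250,200:350],alpha=2),(450,600),interpolation=3))
"
```

```text
(no output)
```

View pics/w19z.png

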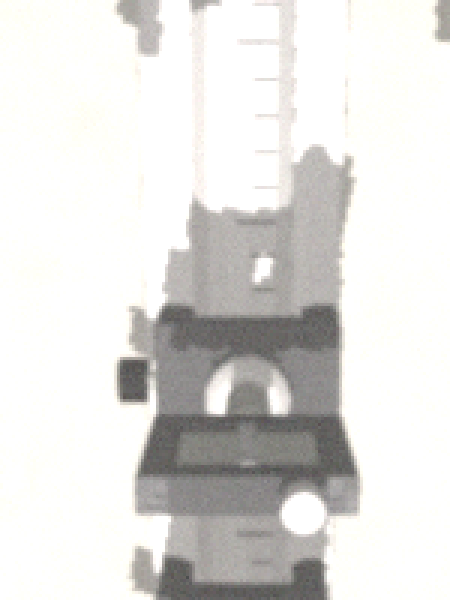

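```bash
python3 -c "
from h import *
w=cap('wrist')
f=lambda x,y,z:onz(w,200+x/3,50+y/3,z)[:2]
g=.227;n=np.array([np.cos(g),np.sin(g)]);d=np.array([-n[1],n[0]])
for nm,a,b,z in [('slit legs',(165,308),(336,308),.01),('lens legs',(165,562),(325,562),.01),('slit arch',(197,318),(303,318),.032),('lens arch',(195,583),(292,583),.032),('frame top',(138,476),(357,478),.13)]:
  p,q=f(*a,z),f(*b,z);print(nm,np.linalg.norm(p-q),np.arctan2(*(q-p)[::-1]),'n',n@(p+q)/2,'d',d@(p+q)/2)
for y in (42,222,533): print('tick',d@f(255,y,.03))
print(manip.get_obs()['ee_pos'])
"
```

```text
slit legs 0.05539424899018813 0.22968031260747077 n 0.6074813200506546 d 0.1085337759864809
lens legs 0.05603754164435405 0.22953167549359002 n 0.6058244015501237 d 0.01907416232676042
slit arch 0.032199933080603815 0.22967591394594714 n 0.6072985011330868 d 0.1093553651529349
lens arch 0.03197635171935534 0.2295151482980551 n 0.6054079990292985 d 0.02124300749919847
frame top 0.04817431236525234 0.2199221435167112 n 0.6067270177812223 d 0.09228861012338592
tick 0.18756158563046
tick 0.13775535618307216
tick 0.03818881251290476
[0.57147945 0.22239324 0.16539714]
```

Slit is seated at +88.5 to 89 mm from the lens, square. Now I'll hover over the stage.

```bash
python3 -m jog '{"slide":[[-15,-25,10],[-30,-55,15],[-45,-85,15],[-60,-115,15],[-75,-145,15],[-88,-175,15],[-98,-198,15],[-103,-209,15],[-103,-209,15],[-103,-209,15]],"yaw":[-0.06,-0.14,-0.22,-0.3,-0.36,-0.42,-0.447,-0.447,-0.447,-0.447],"gripper":[0,0,0,0,0,0,0,0,0,0]}' 50
python3 -c "
from h import *
c=cap('wrist','w20.png');print(manip.get_obs()['ee_pos'])
im=cv2.imread('pics/w20.png');cv2.imwrite('pics/w20z.png',cv2.resize(cv2.convertScaleAbs(im[130:380,160:400],alpha=1.8),(576,600),interpolation=3))"
```

```text
t: 20.83
ee_pos: [0.4686, 0.0133, 0.1806]
tcp_rot: [-0.552, -0.443, 0.552, -0.442]
wrist_force: [-1.4, 0.0, 0.2]
width: 0.0852
[0.46885251 0.0138446  0.18074559]
```

View pics/w20z.png

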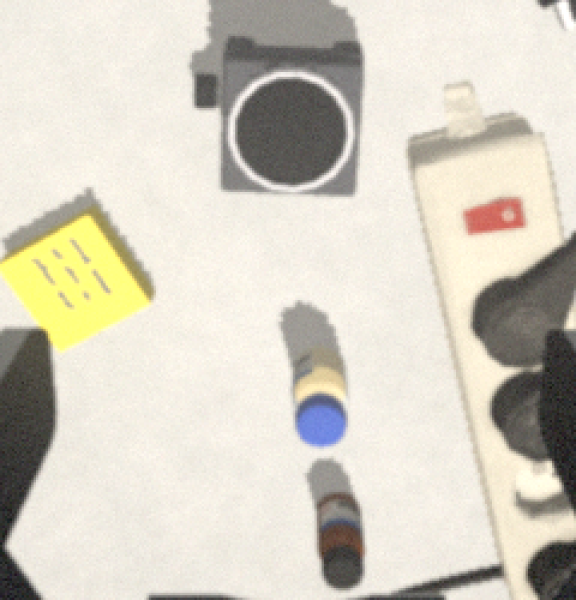

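View pics/w20.png

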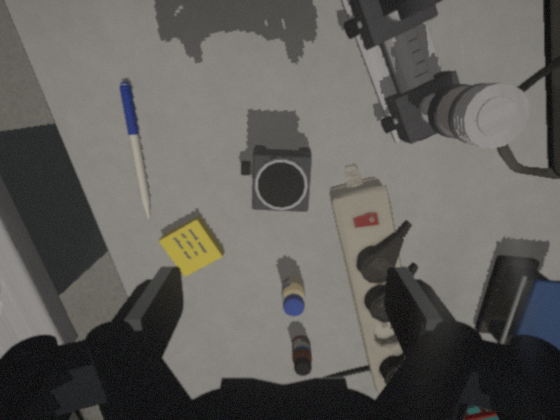

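```bash
python3 -c "
from h import *
w=cap('wrist')
f=lambda x,y,z:onz(w,160+x/2.4,130+y/2.4,z)[:2]
for nm,a,b,z in [('top',(222,190),(355,194),.07),('legs',(228,40),(358,44),.0)]:
  p,q=f(*a,z),f(*b,z);print(nm,(p+q)/2,np.linalg.norm(p-q),np.arctan2(*(q-p)[::-1]))
print('rim',f(291,131,.074),'strip',f(412,140,.04),f(412,140,0),f(440,260,.04))
print('vial',f(321,424,.05),'amber',f(344,568,.045))
o=manip.get_obs();r=o['tcp_rot'];print(o['ee_pos'],2*(np.arctan2(abs(r[1]),abs(r[0]))-np.pi/4))
"
```

```text
top [ 0.46085973 -0.00761471] 0.04914142627242926 -0.2493674483313474
legs [0.47185163 0.03523117] 0.05623866630110684 -0.2483008423805067
rim [0.46706972 0.01599298] strip [ 0.51123322 -0.00698572] [ 0.51441241 -0.01923069] [ 0.51358139 -0.06085342]
vial [ 0.4496478  -0.12134544] amber [ 0.44337036 -0.20380228]
[0.46900696 0.01414337 0.18089517] -0.21648572450442471
```

```bash
python3 -c "
from h import *
s=cap('side','s21.png');c=cap('scene','c21.png')
a=cv2.imread('pics/s21.png')[215:305,255:345];b=cv2.imread('pics/c21.png')[230:310,270:350]
cv2.imwrite('pics/sc21.png',np.hstack([cv2.resize(a,(400,400),interpolation=3),cv2.resize(b,(400,400),interpolation=3)]))"
```

```text
(no output)
```

View pics/sc21.png

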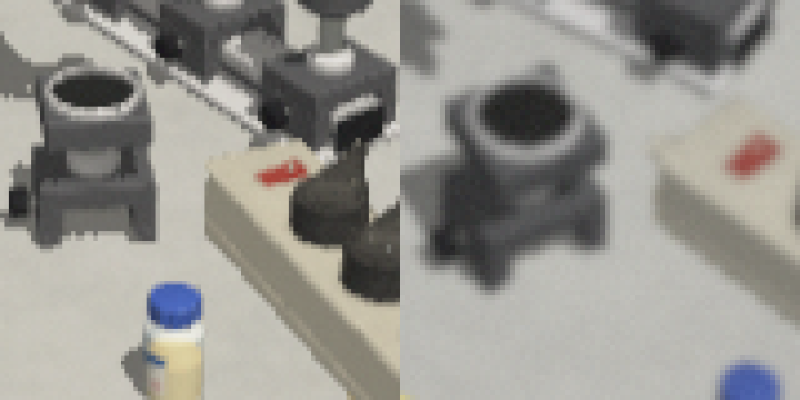

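```bash
python3 -c "
from h import *
s=cap('side');c=cap('scene')
print(tri(ray(s,255+205/4.444,215+163/4.444),ray(c,270+255/5,230+155/5)))
print(tri(ray(s,255+206/4.444,215+235/4.444),ray(c,270+258/5,230+218/5)))
"
```

```text
(array([ 0.51234084, -0.01783973,  0.03930028]), np.float64(0.0010079314655335333))
(array([ 0.51297601, -0.02128075,  0.00146694]), np.float64(0.0030453759493510634))
```

The strip is about 40 mm high, below the fingertips at the stage grasp height, so it clears. I'll grasp the stage 3 mm toward its +y side.

```bash
python3 -m jog '{"slide":[[-1,2,-20],[-1,4,-55],[-1,4,-85],[-1,4,-115],[-1,4,-140],[-1,4,-158],[-1,4,-170],[-1,4,-177],[-1,4,-177]],"yaw":[-0.032,-0.032,-0.032,-0.032,-0.032,-0.032,-0.032,-0.032,-0.032],"gripper":[0,0,0,0,0,0,0,0,0]}' 50
python3 -c "
from h import *
s=cap('side','s22.png');c=cap('wrist','w22.png')
a=cv2.imread('pics/s22.png')[160:290,220:350];b=cv2.imread('pics/w22.png')
cv2.imwrite('pics/sc22.png',np.hstack([cv2.resize(a,(400,400),interpolation=3),cv2.resize(b,(400,400))]))"
```

```text
t: 21.88
ee_pos: [0.4675, 0.0179, 0.0035]
tcp_rot: [-0.558, -0.434, 0.559, -0.433]
wrist_force: [-0.7, 0.2, -0.1]
width: 0.0857
```

View pics/sc22.png

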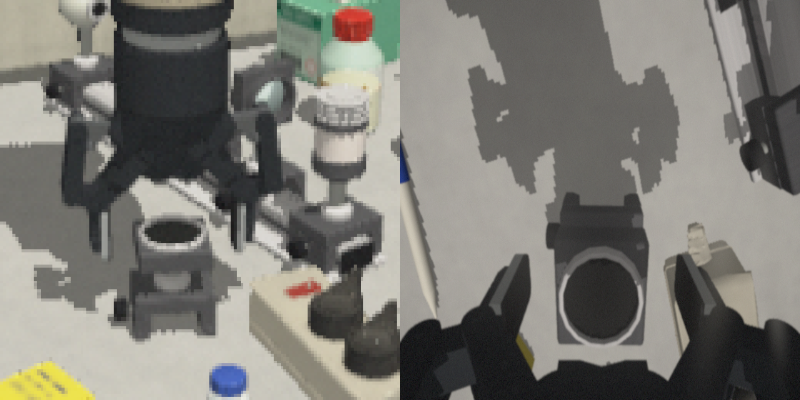

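```bash
python3 -m jog '{"slide":[[0,0,0],[0,0,0],[0,0,0],[0,0,0],[0,0,0],[0,0,0],[0,0,0],[0,0,0]],"yaw":[0,0,0,0,0,0,0,0],"gripper":[0.3,0.6,1,1,1,1,1,1]}' 60
python3 -m jog '{"slide":[[0,0,10],[0,0,30],[0,0,55],[0,0,70],[0,0,70],[0,0,70]],"yaw":[0,0,0,0,0,0],"gripper":[1,1,1,1,1,1]}' 60
python3 -c "
from h import *
s=cap('side','s23.png');c=cap('wrist','w23.png')
a=cv2.imread('pics/s23.png')[130:290,200:360];b=cv2.imread('pics/w23.png')
cv2.imwrite('pics/sc23.png',np.hstack([cv2.resize(a,(400,400),interpolation=3),cv2.resize(b,(400,400))]))"
```

```text
t: 22.65
ee_pos: [0.4689, 0.0173, 0.0056]
tcp_rot: [0.559, 0.433, -0.558, 0.434]
wrist_force: [-1.5, 0.4, 5.1]
width: 0.0496
t: 23.15
ee_pos: [0.4687, 0.0173, 0.0751]
tcp_rot: [0.559, 0.433, -0.558, 0.434]
wrist_force: [-0.3, 0.4, -3.6]
width: 0.0487
```

View pics/sc23.png

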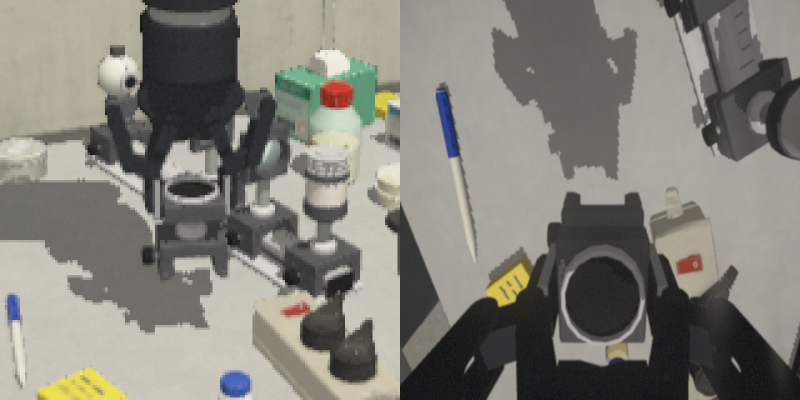

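The stage is held level. I'll carry it round the near side of the seated carriers to its hover point.

```bash
python3 -m jog '{"slide":[[-4,20,5],[-10,45,5],[-15,75,5],[-18,105,5],[-20,135,5],[-20,165,5],[-20,195,5],[-20,225,5],[-15,255,5],[-5,280,5]],"yaw":[0.04,0.1,0.16,0.22,0.28,0.34,0.4,0.45,0.476,0.476],"gripper":[1,1,1,1,1,1,1,1,1,1]}' 60
python3 -m jog '{"slide":[[20,8,-5],[45,13,-5],[68,15,-5],[82,15,-5],[87,15,-5],[87,15,-5],[87,15,-5],[87,15,-5]],"yaw":[0,0,0,0,0,0,0,0],"gripper":[1,1,1,1,1,1,1,1]}' 60
python3 -c "
from h import *
c=cap('wrist','w24.png');print(manip.get_obs()['ee_pos'])
im=cv2.imread('pics/w24.png');cv2.imwrite('pics/w24z.png',cv2.resize(cv2.convertScaleAbs(im[40:300,180:390],alpha=1.8),(485,600),interpolation=3))"
```

```text
t: 24.08
ee_pos: [0.4612, 0.2993, 0.0777]
tcp_rot: [0.439, 0.554, -0.44, 0.553]
wrist_force: [1.4, -0.5, -2.5]
width: 0.049
t: 24.75
ee_pos: [0.5488, 0.3124, 0.0739]
tcp_rot: [0.44, 0.554, -0.441, 0.553]
wrist_force: [-0.3, 0.1, -2.8]
width: 0.0489
[0.54902999 0.31249589 0.07426575]
```

View pics/w24z.png

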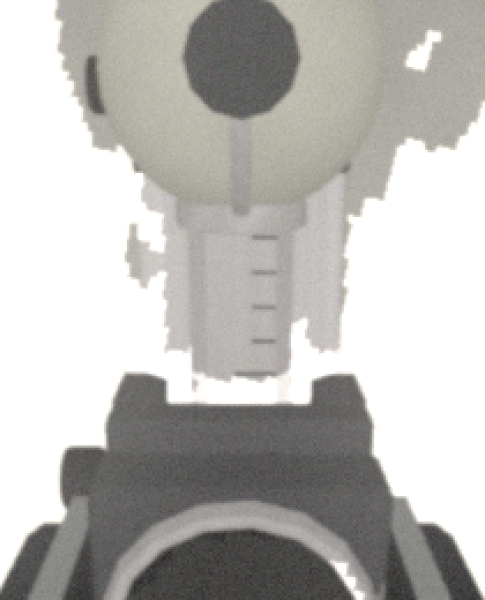

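View pics/w24.png

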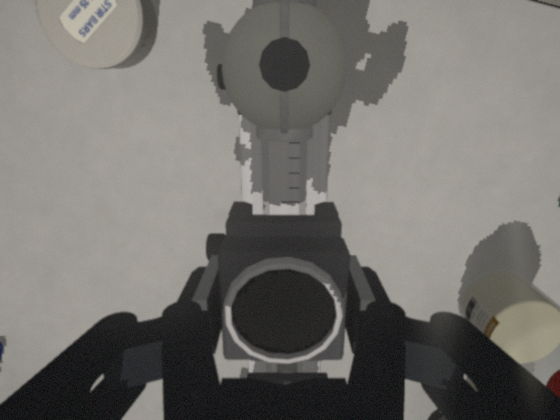

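```bash
python3 -c "
from h import *
w=cap('wrist')
k=600/260
f=lambda x,y,z:onz(w,180+x/k,40+y/k,z)[:2]
g=.227;n=np.array([np.cos(g),np.sin(g)]);d=np.array([-n[1],n[0]])
print('rail',n@(f(190,300,.025)+f(292,300,.025))/2, n@(f(191,360,.025)+f(291,360,.025))/2)
p,q=f(120,375,.069),f(357,375,.069);print('legs',n@(p+q)/2,d@(p+q)/2,np.linalg.norm(p-q),np.arctan2(*(q-p)[::-1]))
p,q=f(167,403,.069),f(312,403,.069);print('slot',n@(p+q)/2,d@(p+q)/2)
r=f((128+358)/2 if 0 else 246,0,0)
print('rim',(lambda p:(n@p,d@p))(onz(w,284,309,.1435)[:2]))
print('tick',d@f(250,373,.03),d@f(262,237,.03))
o=manip.get_obs();print(n@o['ee_pos'][:2],d@o['ee_pos'][:2])
"
```

```text
rail 0.6060439002519314 0.6060660043110342
legs 0.6052861728931487 0.19976417221338075 0.05783248121439561 0.2270266938747288
slot 0.6055337555147405 0.1924935829181232
rim (np.float64(0.6054829023366695), np.float64(0.18198254190085564))
tick 0.1876365579254346 0.22757338244623518
0.6055153459153843 0.1809400618705931
```

```bash
python3 -m jog '{"slide":[[1,0,-10],[1,0,-22],[1,0,-32],[1,0,-40],[1,0,-47],[1,0,-53],[1,0,-57],[1,0,-59],[1,0,-60],[1,0,-60]],"yaw":[0,0,0,0,0,0,0,0,0,0],"gripper":[1,1,1,1,1,1,1,1,1,1]}' 60
python3 -c "
from h import *
c=cap('wrist','w25.png');print(manip.get_obs()['ee_pos'])
im=cv2.imread('pics/w25.png');cv2.imwrite('pics/w25z.png',cv2.resize(cv2.convertScaleAbs(im[40:300,180:390],alpha=1.8),(485,600),interpolation=3))"
```

```text
t: 25.68
ee_pos: [0.5513, 0.3126, 0.0157]
tcp_rot: [0.441, 0.553, -0.44, 0.553]
wrist_force: [-3.3, -1.8, 4.4]
width: 0.049
[0.55133553 0.31262097 0.01570439]
```

View pics/w25z.png

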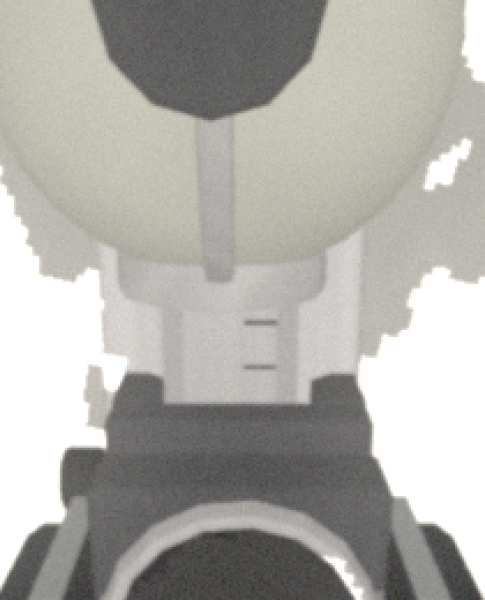

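```bash
python3 -c "
from h import *
w=cap('wrist')
k=600/260
f=lambda x,y,z:onz(w,180+x/k,40+y/k,z)[:2]
g=.227;n=np.array([np.cos(g),np.sin(g)]);d=np.array([-n[1],n[0]])
p,q=f(120,375,.01),f(357,375,.01);print('legs',n@(p+q)/2,d@(p+q)/2,np.linalg.norm(p-q),np.arctan2(*(q-p)[::-1]))
p,q=f(165,403,.032),f(312,403,.032);print('arch',n@(p+q)/2,d@(p+q)/2)
print('tick',d@f(260,367,.03),d@f(260,322,.03))
"
```

```text
legs 0.6075716829557233 0.19922369375270962 0.057963627165319186 0.2262675506812788
arch 0.607516866510697 0.19998216154438622
tick 0.20759130655081987 0.2176895890276063
```

Stage is at mid +90 mm, slit at -0.6 mm, lens at -89 mm. I'll release, rise, then check seating from the cameras.

```bash
python3 -m jog '{"slide":[[0,0,0],[0,0,0],[0,0,0],[0,0,0],[0,0,0],[0,0,10],[0,0,40],[0,0,80],[0,0,120],[0,0,150]],"yaw":[0,0,0,0,0,0,0,0,0,0],"gripper":[0.3,0,0,0,0,0,0,0,0,0]}' 60
python3 -m jog '{"slide":[[-20,-30,20],[-40,-65,20],[-60,-100,20],[-80,-140,20],[-90,-180,20],[-95,-220,20],[-95,-260,20],[-95,-290,20]],"yaw":[-0.05,-0.1,-0.15,-0.2,-0.227,-0.227,-0.227,-0.227],"gripper":[0,0,0,0,0,0,0,0]}' 60
python3 -c "
from h import *
s=cap('side','s26.png');c=cap('scene','c26.png');cap('wrist','w26.png');print(manip.get_obs()['ee_pos'])
a=cv2.imread('pics/s26.png')[145:265,225:345];b=cv2.imread('pics/c26.png')[130:250,200:350]
cv2.imwrite('pics/sc26.png',np.hstack([cv2.resize(a,(400,400),interpolation=3),cv2.resize(b,(400,320),interpolation=3) if 0 else cv2.resize(b,(400,400),interpolation=3)]))"
```

```text
t: 26.62
ee_pos: [0.5517, 0.3127, 0.1691]
tcp_rot: [0.441, 0.553, -0.439, 0.554]
wrist_force: [1.3, -0.3, 0.3]
width: 0.0855
t: 27.28
ee_pos: [0.4557, 0.0199, 0.1857]
tcp_rot: [0.501, 0.499, -0.5, 0.5]
wrist_force: [1.6, 1.2, -0.1]
width: 0.0854
[0.45623216 0.02064567 0.18537437]
```

View pics/sc26.png

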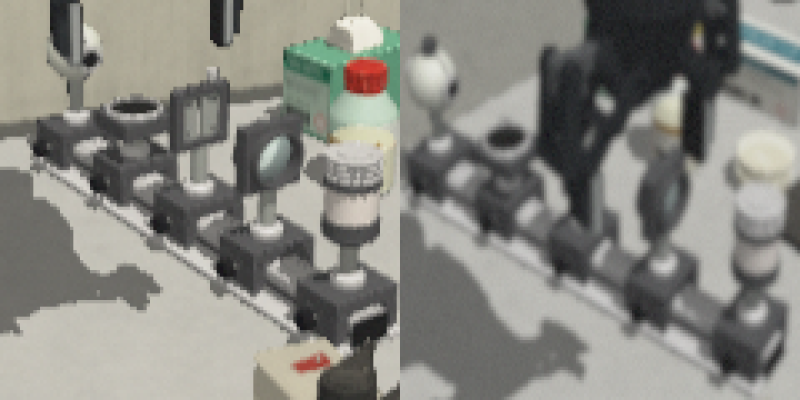

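View pics/w26.png

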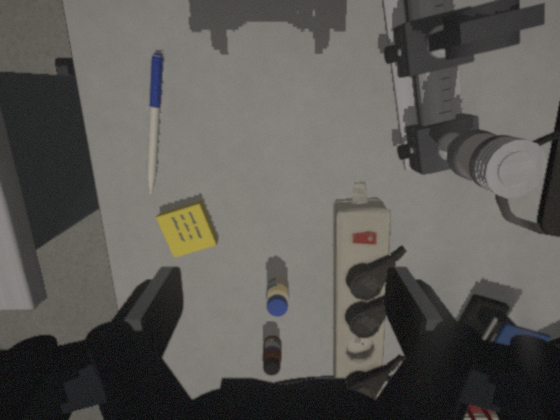

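All three look evenly spaced and level. Next is the vial. I'll come in with jaws at yaw -0.9 so the knuckles keep clear of the strip's plugs and the amber vial.

```bash
python3 -m jog '{"slide":[[-1,-20,0],[-2,-40,0],[-3,-60,0],[-4,-80,0],[-5,-100,-10],[-6,-120,-20],[-6,-135,-30],[-6,-144,-35],[-6,-144,-35],[-6,-144,-35]],"yaw":[-0.1,-0.2,-0.3,-0.4,-0.5,-0.6,-0.7,-0.8,-0.9,-0.9],"gripper":[0,0,0,0,0.2,0.3,0.3,0.3,0.3,0.3]}' 60
python3 -c "
from h import *
c=cap('wrist','w27.png');o=manip.get_obs();print(o['ee_pos'],o['width'],o['qpos'])
"
```

```text
t: 28.27
ee_pos: [0.4502, -0.1208, 0.1496]
tcp_rot: [-0.668, -0.231, 0.668, -0.231]
wrist_force: [-0.2, 0.5, -0.5]
width: 0.0599
[ 0.45039855 -0.12064699  0.14986144] 0.05978381700394644 [-5.43569547e-01 -3.14672500e-01 -3.72126996e-01  1.51331029e+00
  2.50468030e-04  1.92575632e+00]
```

View pics/w27.png

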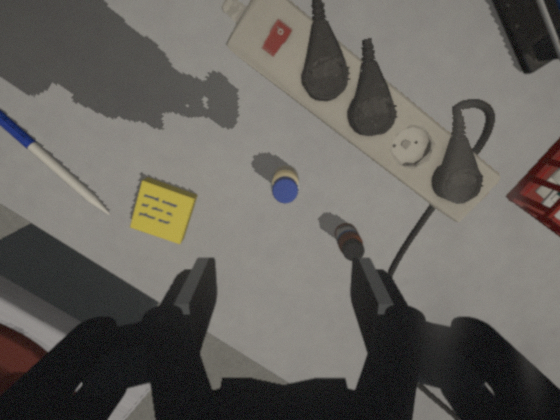

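```bash
python3 -c "
from h import *
w=cap('wrist','w28.png')
im=cv2.cvtColor(cv2.imread('pics/w28.png'),cv2.COLOR_BGR2HSV)[150:220,240:330]
m=((im[...,0]>105)&(im[...,0]<130)&(im[...,1]>120)).astype('u1')
n,l,st,ce=cv2.connectedComponentsWithStats(m);i=1+st[1:,4].argmax();print(st[i],ce[i]+[240,150])
u,v=ce[i]+[240,150]
print(onz(w,u,v,.048),manip.get_obs()['ee_pos'])
s=cap('side','s28.png');c=cap('scene','c28.png')
R=[]
for f,cc in (('s28',s),('c28',c)):
  im=cv2.cvtColor(cv2.imread('pics/'+f+'.png'),cv2.COLOR_BGR2HSV)
  m=((im[...,0]>105)&(im[...,0]<130)&(im[...,1]>120)).astype('u1');m[:270 if f=='s28' else 290]=0;m[:,:250]=0;m[:,380:]=0
  n,l,st,ce=cv2.connectedComponentsWithStats(m);i=1+st[1:,4].argmax();print(st[i],ce[i]);R.append(ray(cc,*ce[i]))
print(tri(*R))
"
```

```text
[ 36  31  20  21 167] [286.95808383 191.61676647]
[ 0.44901281 -0.12469358  0.048     ] [ 0.4504924  -0.12065229  0.15002168]
[289 279  11  10  90] [293.86666667 283.15555556]
[335 304  10   9  69] [339.34782609 307.88405797]
(array([ 0.44873223, -0.12430499,  0.04543328]), np.float64(0.0007359365411436971))
```

Vial centre is (0.449,-0.1244), with wrist and stereo agreeing. I'll descend and grip at low force.

```bash
python3 -m jog '{"slide":[[-1.5,-3.8,-20],[-1.5,-3.8,-50],[-1.5,-3.8,-80],[-1.5,-3.8,-105],[-1.5,-3.8,-130],[-1.5,-3.8,-150],[-1.5,-3.8,-165],[-1.5,-3.8,-174],[-1.5,-3.8,-177],[-1.5,-3.8,-177]],"yaw":[0,0,0,0,0,0,0,0,0,0],"gripper":[0.3,0.3,0.3,0.3,0.3,0.3,0.3,0.3,0.3,0.3]}' 25
python3 -c "
from h import *
s=cap('side','s29.png');c=cap('wrist','w29.png');print(manip.get_obs()['ee_pos'])
a=cv2.imread('pics/s29.png')[220:340,240:360];b=cv2.imread('pics/w29.png')
cv2.imwrite('pics/sc29.png',np.hstack([cv2.resize(a,(400,400),interpolation=3),cv2.resize(b,(400,400))]))"
```

```text
t: 29.3
ee_pos: [0.4486, -0.1249, -0.0276]
tcp_rot: [-0.668, -0.233, 0.668, -0.233]
wrist_force: [-0.5, 0.6, 0.6]
width: 0.0601
[ 0.44936723 -0.12560037 -0.02637755]
```

View pics/sc29.png

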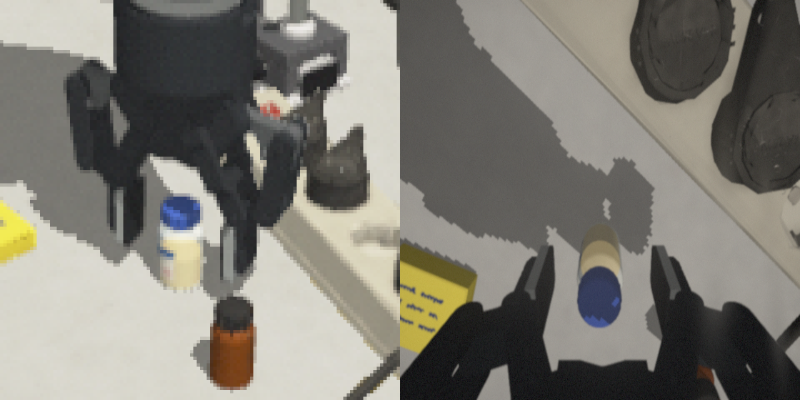

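```bash
python3 -m jog '{"slide":[[0,0,0],[0,0,0],[0,0,0],[0,0,0],[0,0,0],[0,0,0],[0,0,0],[0,0,0]],"yaw":[0,0,0,0,0,0,0,0],"gripper":[0.4,0.5,0.6,0.7,0.8,1,1,1]}' 25
python3 -m jog '{"slide":[[0,0,8],[0,0,25],[0,0,50],[0,0,75],[0,0,75]],"yaw":[0,0,0,0,0],"gripper":[1,1,1,1,1]}' 25
python3 -c "
from h import *
s=cap('side','s30.png');c=cap('scene','c30.png');cap('wrist','w30.png');print(manip.get_obs()['ee_pos'])
a=cv2.imread('pics/s30.png')[200:320,240:360];b=cv2.imread('pics/c30.png')[230:350,280:400]
cv2.imwrite('pics/sc30.png',np.hstack([cv2.resize(a,(400,400),interpolation=3),cv2.resize(b,(400,400))]))"
```

```text
t: 30.07
ee_pos: [0.4489, -0.1255, -0.0271]
tcp_rot: [0.668, 0.232, -0.668, 0.233]
wrist_force: [-1.9, 0.7, 5.7]
width: 0.0246
t: 30.48
ee_pos: [0.4509, -0.1267, 0.0526]
tcp_rot: [0.669, 0.231, -0.666, 0.234]
wrist_force: [0.8, 0.5, -0.3]
width: 0.0246
[ 0.44860737 -0.12529304  0.04748176]
```

View pics/sc30.png

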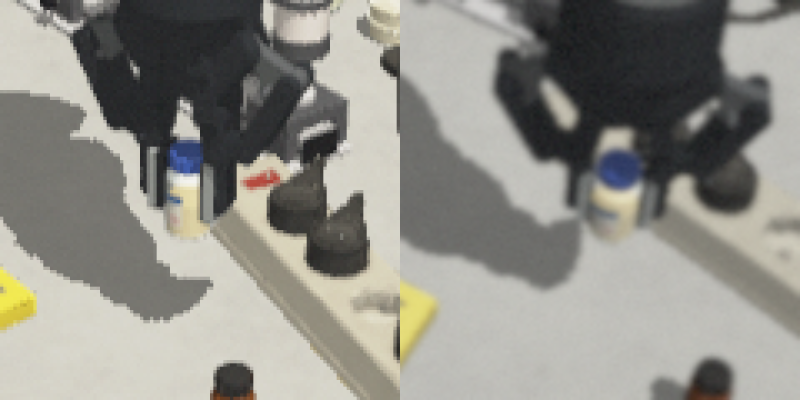

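View pics/w30.png

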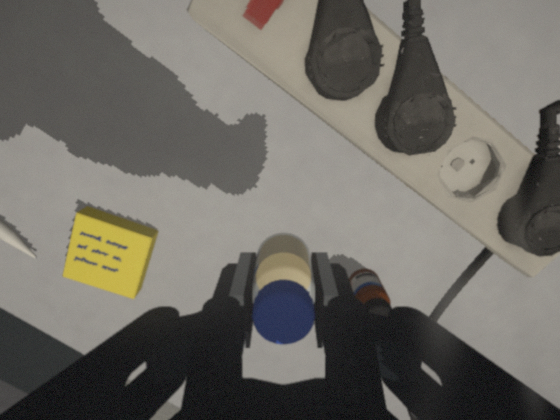

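The vial is held upright. I'll lift it and carry it round to hover over the stage.

```bash
python3 -m jog '{"slide":[[0,0,25],[0,8,55],[-5,30,85],[-10,60,113],[-15,95,113],[-18,130,113],[-18,165,113],[-18,200,113],[-18,235,113],[-15,270,113]],"yaw":[0,0.08,0.18,0.28,0.38,0.48,0.58,0.68,0.78,0.88],"gripper":[1,1,1,1,1,1,1,1,1,1]}' 25
python3 -m jog '{"slide":[[10,35,0],[20,70,0],[35,105,0],[55,135,0],[80,155,0],[105,165,0],[118,165,0],[118,165,0],[118,165,0]],"yaw":[0.08,0.15,0.22,0.247,0.247,0.247,0.247,0.247,0.247],"gripper":[1,1,1,1,1,1,1,1,1]}' 25
python3 -c "
from h import *
s=cap('side','s31.png');c=cap('scene','c31.png');cap('wrist','w31.png');o=manip.get_obs();print(o['ee_pos'],o['width'])
a=cv2.imread('pics/s31.png')[100:220,210:330];b=cv2.imread('pics/w31.png')
cv2.imwrite('pics/sc31.png',np.hstack([cv2.resize(a,(400,400),interpolation=3),cv2.resize(b,(400,400))]))"
```

```text
t: 31.47
ee_pos: [0.4324, 0.1464, 0.1594]
tcp_rot: [-0.504, -0.496, 0.504, -0.496]
wrist_force: [-0.1, -0.7, -0.0]
width: 0.0245
t: 32.22
ee_pos: [0.5509, 0.3094, 0.1586]
tcp_rot: [0.44, 0.554, -0.441, 0.553]
wrist_force: [-0.3, -0.4, 0.6]
width: 0.0248
[0.5506697  0.30940733 0.16022739] 0.02436121366451116
```

View pics/sc31.png

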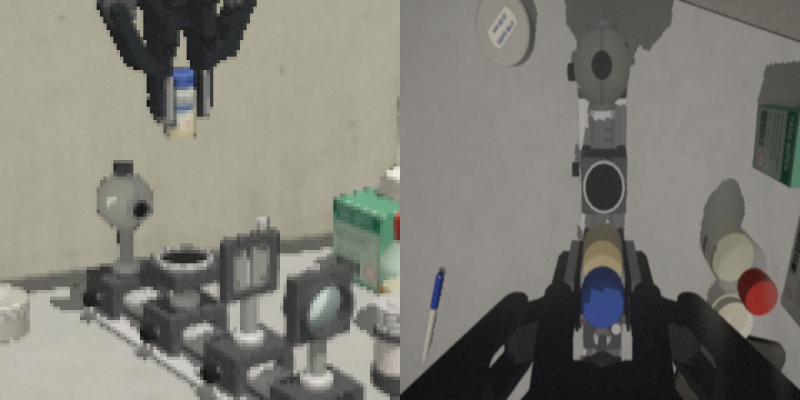

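View pics/w31.png

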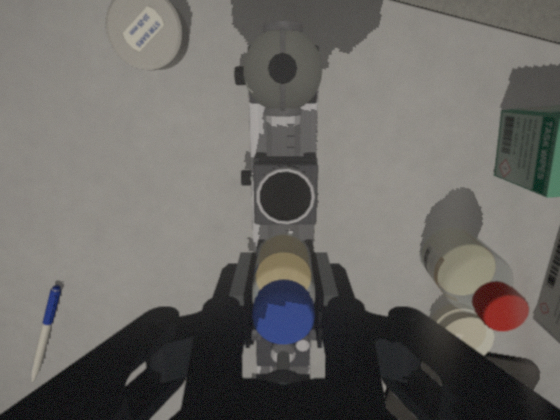

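```bash
python3 -c "
from h import *
w=cap('wrist');p=onz(w,285.5,195.5,.084);print(p,onz(w,257,195,.084),onz(w,314,195,.084))
o=manip.get_obs();print(o['ee_pos'])
print('cap',onz(w,283.5,312,.237))
"
```

```text
[0.55203228 0.31108324 0.084     ] [0.53052368 0.30653774 0.084     ] [0.57335887 0.31641365 0.084     ]
[0.55086952 0.30945216 0.16057928]
cap [0.54952615 0.31439466 0.237     ]
```

```bash
python3 -m jog '{"slide":[[1,0.5,-20],[1,0.5,-40],[1,0.5,-58],[1,0.5,-74],[1,0.5,-86],[1,0.5,-94],[1,0.5,-97],[1,0.5,-97]],"yaw":[0,0,0,0,0,0,0,0],"gripper":[1,1,1,1,1,1,1,1]}' 25
python3 -c "
from h import *
s=cap('side','s32.png');cap('wrist','w32.png');o=manip.get_obs();print(o['ee_pos'],o['width'])
a=cv2.imread('pics/s32.png')[130:220,220:310];b=cv2.imread('pics/w32.png')
cv2.imwrite('pics/sc32.png',np.hstack([cv2.resize(a,(400,400),interpolation=3),cv2.resize(b,(400,400))]))"
```

```text
t: 33.08
ee_pos: [0.5523, 0.3101, 0.0633]
tcp_rot: [0.44, 0.553, -0.441, 0.553]
wrist_force: [0.5, 0.6, 0.5]
width: 0.0246
[0.55312425 0.3103717  0.06456889] 0.024781300773503004
```

View pics/sc32.png

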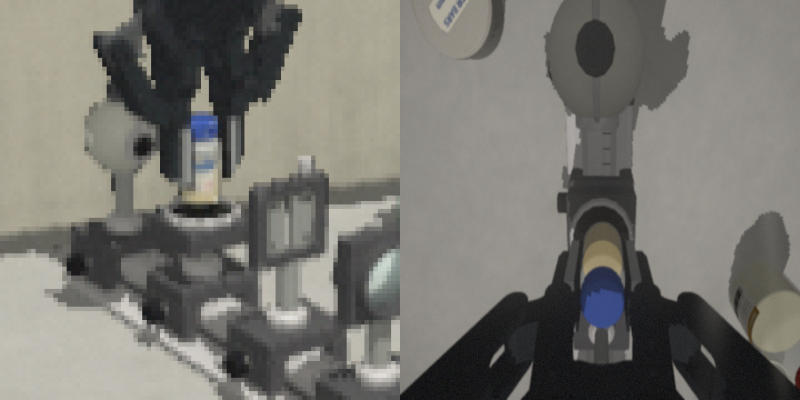

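The vial is centred over the rim. I'll lower the last 10 mm in small steps while watching the force.

```bash
python3 -m jog '{"slide":[[0,0,-3],[0,0,-6],[0,0,-8],[0,0,-9],[0,0,-9.5],[0,0,-9.5]],"yaw":[0,0,0,0,0,0],"gripper":[1,1,1,1,1,1]}' 25
python3 -m jog '{"slide":[[0,0,-0.5],[0,0,-1],[0,0,-1]],"yaw":[0,0,0],"gripper":[1,1,1]}' 25
python3 -c "
from h import *
s=cap('side','s33.png');o=manip.get_obs();print(o['ee_pos'],o['wrist_force'])
a=cv2.imread('pics/s33.png')[130:220,220:310]
cv2.imwrite('pics/s33z.png',cv2.resize(a,(500,500),interpolation=3))"
```

```text
t: 33.68
ee_pos: [0.5525, 0.3102, 0.0539]
tcp_rot: [0.44, 0.553, -0.44, 0.553]
wrist_force: [-0.0, 0.3, 0.6]
width: 0.025
t: 33.93
ee_pos: [0.5527, 0.3103, 0.0531]
tcp_rot: [0.441, 0.553, -0.44, 0.553]
wrist_force: [-0.8, 0.1, 1.0]
width: 0.0242
[0.55268446 0.31021528 0.05308604] [-1.0635967   0.07406203  0.29095898]
```

View pics/s33z.png

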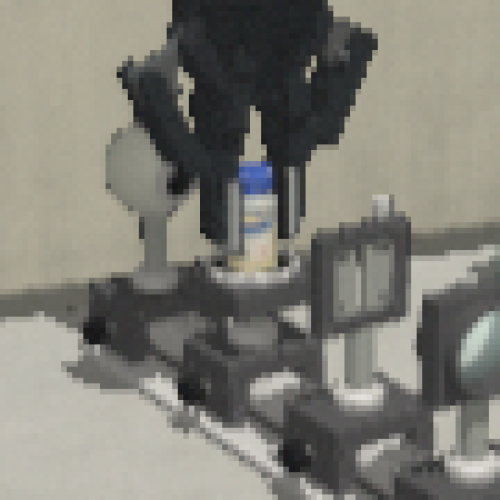

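```bash
for i in 1 2 3; do python3 -m jog '{"slide":[[0,0,-0.4],[0,0,-0.8],[0,0,-0.8]],"yaw":[0,0,0],"gripper":[1,1,1]}' 25 | grep -E "ee_pos|wrist_f"; done
```

```text
ee_pos: [0.5531, 0.3104, 0.053]
wrist_force: [-0.2, -0.6, 4.8]
ee_pos: [0.5534, 0.3104, 0.053]
wrist_force: [-2.1, -0.6, 9.9]
ee_pos: [0.5536, 0.3106, 0.0529]
wrist_force: [-1.9, -0.7, 14.4]
```

That is contact on the stage at 0.053, as predicted. I'll ease off and open slowly.

```bash
python3 -m jog '{"slide":[[0,0,1],[0,0,1.8],[0,0,1.8],[0,0,1.8],[0,0,1.8],[0,0,1.8],[0,0,1.8],[0,0,1.8]],"yaw":[0,0,0,0,0,0,0,0],"gripper":[1,1,0.65,0.6,0.5,0.4,0.4,0.4]}' 25
python3 -m jog '{"slide":[[0,0,6],[0,0,20],[0,0,45],[0,0,80],[0,0,115],[0,0,115]],"yaw":[0,0,0,0,0,0],"gripper":[0.4,0.4,0.4,0.4,0.4,0.4]}' 25
python3 -c "
from h import *
s=cap('side','s34.png');cap('wrist','w34.png');o=manip.get_obs();print(o['ee_pos'],o['width'])
a=cv2.imread('pics/s34.png')[130:250,220:340];b=cv2.imread('pics/w34.png')
cv2.imwrite('pics/sc34.png',np.hstack([cv2.resize(a,(400,400),interpolation=3),cv2.resize(b,(400,400))]))"
```

```text
t: 35.4
ee_pos: [0.5525, 0.3102, 0.0522]
tcp_rot: [0.44, 0.553, -0.44, 0.553]
wrist_force: [-0.4, -0.0, -0.2]
width: 0.051
t: 35.9
ee_pos: [0.5559, 0.3113, 0.1772]
tcp_rot: [0.444, 0.551, -0.437, 0.556]
wrist_force: [0.5, 0.7, 0.6]
width: 0.051
[0.554123   0.3106962  0.17087688] 0.05104516025874737
```

View pics/sc34.png

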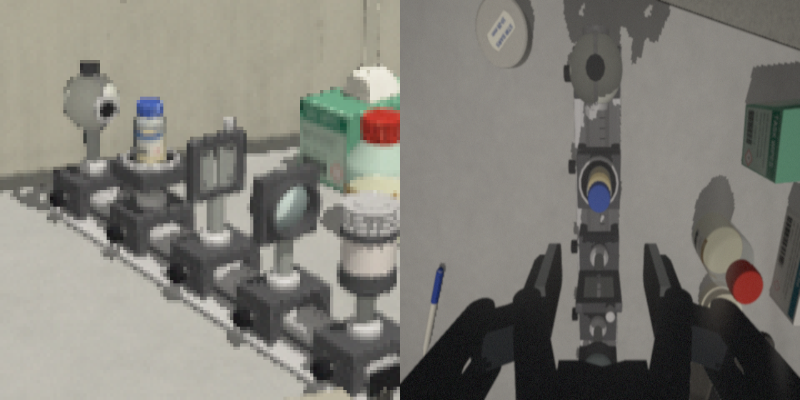

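View pics/w34.png

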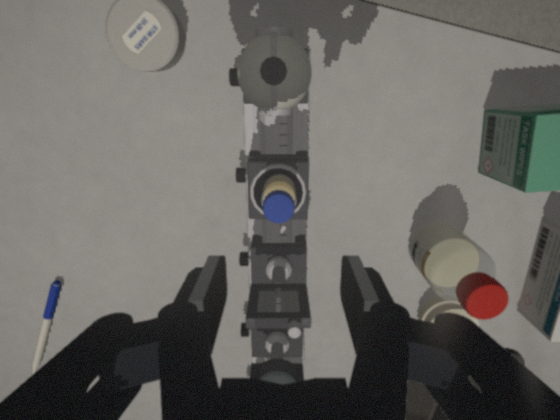

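```bash
python3 -m jog '{"slide":[[-15,-20,15],[-35,-45,25],[-55,-75,25],[-70,-100,25],[-80,-120,25],[-80,-120,25]],"yaw":[0,0,0,0,0,0],"gripper":[0,0,0,0,0,0]}' 25
python3 -c "
from h import *
w=cap('wrist','w35.png');s=cap('side','s35.png');cap('scene','c35.png')
b=cv2.imread('pics/w35.png');cv2.imwrite('pics/w35z.png',cv2.resize(cv2.convertScaleAbs(b[0:330,250:430],alpha=1.8),(327,600),interpolation=3))"
```

```text
t: 36.5
ee_pos: [0.4708, 0.1877, 0.1921]
tcp_rot: [0.44, 0.553, -0.441, 0.553]
wrist_force: [-0.2, 0.7, -0.6]
width: 0.0855
```

View pics/w35.png

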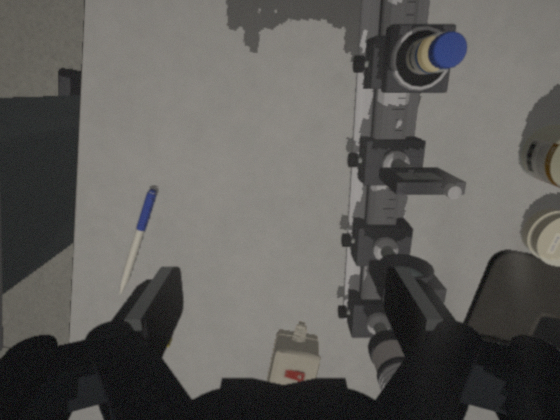

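View pics/c35.png

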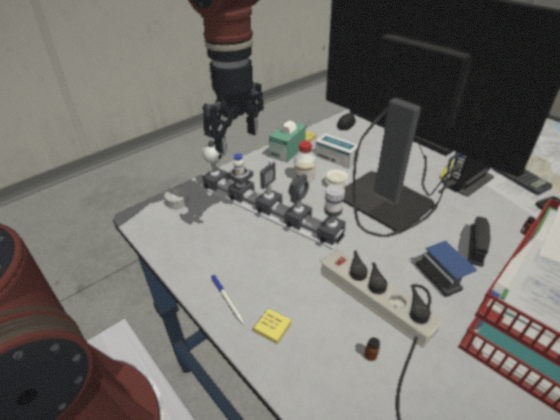

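View pics/s35.png

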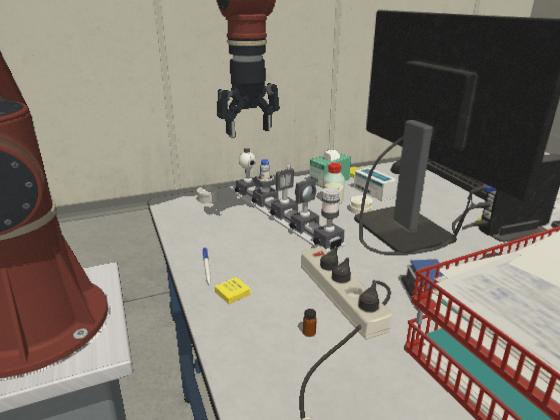

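```bash
python3 -c "
from h import *
w=cap('wrist')
g=cv2.cvtColor(cv2.imread('pics/w35.png'),6).astype(float)
b=35;d=np.array([-.2251,.9743]);n=np.array([.9743,.2251])
P=[]
for u,v in [(359,64),(353,160),(347,240),(343,312)]:
  a=g[v-11:v+12,u-9:u+7];m=a<a.min()+18;y,x=np.nonzero(m);U,V=u-9+x.mean(),v-11+y.mean();p=onz(w,U,V,.026)[:2];P.append(d@p);print(U,V,n@p,d@p)
print(np.diff(P))
w2=cv2.cvtColor(cv2.imread('pics/w34.png'),6)
"
```

```text
359.0705882352941 63.45882352941177 0.5736779619429629 0.18077133379050023
353.5196850393701 159.8503937007874 0.5741102629829719 0.0904254576183557
347.4724409448819 240.3464566929134 0.5729496176638715 0.0020630604885094133
343.6969696969697 311.9191919191919 0.5735779422881924 -0.08874542422264005
[-0.09034588 -0.0883624  -0.09080848]
```

The knob spacing check gives lamp–lens 90.8, lens–slit 88.4 and slit–stage 90.3 mm. The vial stands inside the rim, and the tin and amber vial look untouched. I'm handing in.

```bash
python3 -c "
from h import *
print(manip.get_obs()['t']);print(manip.job_done())"
```

```text
36.7
the job is handed in; nothing more can be done
None
```

I seated the lens, slit and stage carriers on the rail, then stood the clear vial inside the stage rim. I handed the job in at t = 36.7 s with the gripper clear.

- **Spacing:** the last check, on the carrier knobs, gave lamp–lens 90.8 mm, lens–slit 88.4 mm and slit–stage 90.3 mm. The total implies stage–sphere of about 90.5 mm, so the slit sits about 1 mm off the half-way point.
- **Squareness and seating:** as set down, the carriers read 0.224–0.230 rad against the rail's 0.227. The lens had turned in the grip and was straightened before release. All three reached the seated height under light downward force.
- **Vial and bystanders:** the pictures show the vial upright inside the rim, and the brown vial and tin standing where they were. I did not re-measure those two positions after the moves.
- **Disagreements:** the reported TCP height was about 39 mm lower than the real fingertips. I found this in the pictures, confirmed it by a 20 N touch on the bench, and corrected for it. Individual spacing readings scattered by 1–5 mm; I relied on the rail scale, carrier legs and knobs, which agreed within about 2 mm.

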